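Level the stand and stack the three tea tins on it

TASK

Turn the red thumbscrew of the little display stand until its wooden plate is level, and only then build a column of the three closed tins on the plate: the blue tall tin square on the cork patch, the yellow middle tin on it, the green short tin on top, all faces flush. Set each tin down gently and let go of it, leave the plate level, and do not disturb the mug, the honey jar, the pepper mill or the salt shaker.

Things in the scene. Friction and masses are not known exactly. Their poses are not given: they have to be found in the camera images.
- tall_tin: blue closed tin with a flat aluminium lid, 100 (its x) x 60 (its y) x 66 mm high, 0.2 to 0.3 kg; origin at the centre of its underside, z up through the lid. Stands upright on the worktop to the left of the stand; grasp across the 60 mm width.
- middle_tin: yellow closed tin, same footprint 100 (x) x 60 (y) mm, 56 mm high, 0.2 to 0.3 kg; origin at the centre of its underside, z through the lid. Starts in one of the two places of the slanting rack: its z axis leans 25 degrees to the left, towards the stand, its x axis climbs the slope to the right. Grasp across the 60 mm width, tool tilted alike.
- short_tin: green closed tin, same footprint 100 (x) x 60 (y) mm, 46 mm high, 0.2 to 0.3 kg; origin at the centre of its underside, z through the lid. Starts in the other place of the rack, leaning 25 degrees in the same way.
- tin_rack: fixed slanting wooden rack, about 130 (x) x 280 (y) mm; origin at the centre of its foot on the worktop. Its board rises at 25 degrees along +x, which points to the robot's right, its middle 55 mm above the worktop; a lip 16 mm high along the low front edge. Two tins lie on it side by side, centres at y = +65 and -65 mm, 70 mm between them; which is where varies.
- plate_top (a point): centre of the top face of the stand's wooden plate (130 mm along x, 160 mm along y), the middle of its cork patch (104 x 64 mm, long side along x), 56 mm above the worktop, straight above the plate's hinge. z is square to the plate (vertical when level), x runs along the hinge away from the robot.
- level_stand: the fixed display stand that carries plate and thumbscrew, steel foot 120 (x) x 215 (y) mm; origin on the worktop under the centre of the plate's cork patch, +y towards the thumbscrew, +x away from the robot
- plate (a joint): slope of the plate about the hinge along its x axis, rad: 0 level, positive when the end with the thumbscrew (+y, left) is high. It follows the thumbscrew: plate = 0.1 x thumbscrew; it cannot be pushed by itself.
- thumbscrew (a joint): turn of the red thumbscrew about the vertical, rad, -1.5 to 1.5, starts between 0.7 and 1.25; clockwise seen from above it falls. At 0 the plate is level and the bar points along the plate's x axis; else the bar is turned by that angle, counterclockwise from above if positive. It stays where it is left, friction 0.08 N m.
- screw_grip (a point): centre of the thumbscrew's red upright bar, 48 mm long, 14 mm thick and 30 mm high, 109 mm above the worktop, 105 mm from the plate's centre along the stand's +y, turning on a vertical axis; x runs along the bar. Grasp it across its 14 mm from above.
- mug_grey: loose speckled grey mug, 86 x 117 x 88 mm, between robot and stand; leave alone; origin at its foot
- honey_jar: loose honey jar with dark lid, 62 mm wide, 99 mm high, behind the blue tin; leave alone; origin at its foot
- pepper_mill: loose dark wooden pepper mill, 58 mm wide, 150 mm high, behind the stand; leave alone; origin at its foot
- salt_shaker: loose glass salt shaker, 44 mm wide, 90 mm high, behind the stand; leave alone; origin at its foot
Not all that is in view belongs to the job. What is shaped like the level_stand but purple is not meant.

How it is judged:
By the outcome, as a careful person would: the job done as asked, in the order asked, and still so for the second after the job is handed in, with the robot touching nothing.
It also fails if it takes over 70 s, if anything falls off the work surface, if the arm or the gripper's body presses on something with over 40 N, if the wrist force passes 120 N, or if a joint passes its speed limit or range.

ROBOT

A 6-joint arm with a two-finger parallel gripper is mounted at the origin on the work surface; the furniture and walls round the work are solid. World frame = base frame: x ahead of the robot, y to its left, z up, the work surface at z = 0. Lengths are in m, angles in rad, forces in N, time in s.
With the tool pointing down it reaches from about 0.3 to 0.875 m from the base axis. Payload 6.4 kg.
Tool frame: the origin (TCP) lies midway between the tips of the shut fingers; the grasp point (between the pads) lies 19 mm behind it; z points along the fingers, y is the line along which they close (so a half turn about z gives the same grasp; the last joint's range is limited). The gripper opens to 85 mm and grips with 20 to 120 N. Pads are 22 mm wide; open, the fingers measure 114 mm over their backs; the gripper's body (76 mm by 85 mm) begins 54 mm behind the grasp point. The pads swing forward as they close: fully open they stand 13 mm farther back than shut.
Start: joints at [0.917, 0.181, 1.607, -0, 1.354, -0.206], TCP at [0.249, 0.518, 0.231] pointing down, gripper open.
Joint ranges: [-2.99, 2.99], [-0.89, 2.07], [0.3, 2.58], [-1.14, 4.28], [0, 2.63], [-3.12, 3.12]. Speed limits (rad/s): [2.57, 2.57, 3.01, 3.14, 3.14, 3.14].

INTERFACE

Orientations are given as a unit quaternion [w, x, y, z].
In Python, from bench import ctrl gives the robot as it stands. The module is installed in compiled form; this text tells all that it offers.
- The arm moves only by the tool move_arm, never from a script. Its argument "plan" is one flat list of numbers, 6 for each row, row after row: the shift along the world's x, y, z in units of 50 mm (1.0 is 50 mm), then the turn, a rotation vector about the world's x, y, z in rad. A call has 1 to 10 rows; each row is the pose to reach, as a shift and turn from the pose commanded when the call began; what a row does not reach only later rows make up. A row lasts 1/8 s, in which the tool goes at most 62.5 mm and 10.7 degrees, less where a joint would pass 70% of its speed; a pose out of reach is approached as far as the arm can. A call with a gripper value outside its range is refused whole. "grip" is the finger opening in mm, from 0 to 85.4, set as the call begins (left out, the last holds). The fingers move at their own pace and stop on an object; the grip force is fixed at half the most. Time passes only in rows, so rows that repeat a pose let the fingers close. It gives the time, the measured TCP pose, the force, the opening and the grip force at its end, in the units of the state.
- ctrl.get_obs(): the state, without advancing time (a new reading comes with each control period).
- ctrl.camera(name): name is "scene" or "top" or "wrist"; returns a dict with "pixels" (480x640x3 uint8, red, green, blue), "fx", "fy", "cx", "cy" (pixels), "origin" and "attitude" of the camera in the world. Camera axes: x right, y down, z forward; pixel columns grow to the right and rows downward; lengths in m; the calibration is good to about 2 mm. A picture is of the moment at which its call begins. There is no depth.
- ctrl.hand_in(): hands the job in; it is judged then, once.
The state is a dict: "time_s": time; "q": joint angles; "dq": joint speeds; "joint_efforts": joint torques, N m; "eef_pos": TCP position; "eef_rot": TCP orientation; "wrist_force": force on the tool from outside, world axes, zero at the start; "torque": the same for the moment, N m; "opening": opening from 0.0 (shut) to 1.0 (fully open); "grasp_force": force on a finger pad.
Only numpy, scipy, OpenCV 4.12 (cv2) and the standard library are available. Lean on these libraries where they do the work, as an engineer would, in place of code of your own. Each camera call takes 0.05 s, during which the arm holds its last target. There are 200 camera calls.

## Working session

There is one attempt and no reset: what is moved stays moved. The work goes in short steps, Python scripts to look and compute and a tool call to move; the robot and the scene stay as the last step left them, time stands still between calls to the robot, and variables do not carry over. Pictures are saved under pics/ and viewed, at most 10 in all, crops included, and the job is handed in when it is done.

Besides the shell and the picture viewer there is one more tool, called after "Request:" by a JSON object that holds its "method" and its "body". move_arm: Moves the arm, as the interface text tells. Its arguments: {"type":"object","properties":{"plan":{"type":"array"},"grip":{"type":"number"}},"required":["plan"]}

```bash
mkdir -p pics; ls; cat > h.py <<'E'
import numpy as np, cv2, pickle
from scipy.spatial.transform import Rotation as R
from bench import ctrl
def snap(n,tag):
    c=ctrl.camera(n); cv2.imwrite(f'pics/{tag}.png',np.asarray(c['pixels'])[:,:,::-1]); pickle.dump(c,open(f'pics/{tag}.pkl','wb')); return c
def load(tag): return pickle.load(open(f'pics/{tag}.pkl','rb'))
def rot(c):
    a=np.array(c['attitude'],float)
    return a if a.shape==(3,3) else R.from_quat(a[[1,2,3,0]]).as_matrix()
def ray(c,u,v,z):
    d=rot(c)@np.array([(u-c['cx'])/c['fx'],(v-c['cy'])/c['fy'],1]); o=np.array(c['origin'])
    return o+d*(z-o[2])/d[2]
def proj(c,P):
    p=(np.atleast_2d(P)-np.array(c['origin']))@rot(c); return np.c_[c['fx']*p[:,0]/p[:,2]+c['cx'],c['fy']*p[:,1]/p[:,2]+c['cy']]
E
python3 - <<'E'
from h import *
for n in('scene','top'):
    c=snap(n,n+'0'); print(n,c['origin'],c['attitude'],c['fx'],c['cx'],c['cy'])
o=ctrl.get_obs(); print(o)
E
```

```text
pics
scene [-0.19167278 -0.32244425  0.75061443] [-0.35667917  0.80574105 -0.43467755  0.18605578] 450.5084533058475 321.08982454384414 248.5989658211777
top [0.33539761 0.06963328 1.15085438] [ 0.02275514 -0.70107994  0.71218276 -0.02765574] 487.3116351109829 325.6100009385061 235.29991857931796
{'time_s': 0.1, 'q': array([ 9.16681558e-01,  1.81474090e-01,  1.60792086e+00,  3.00119292e-05,
        1.35378292e+00, -2.06295013e-01]), 'dq': array([-0.00033594, -0.00079624, -0.00421726,  0.00024661, -0.00116119,
        0.00075267]), 'joint_efforts': array([ 2.54107414e-03, -4.45870185e+01, -3.52242601e+01, -1.27491912e-04,
        4.11130779e-03, -3.42333317e-05]), 'eef_pos': array([0.2486404, 0.5179119, 0.2304639]), 'eef_rot': array([-3.43878397e-04,  2.22046677e-01,  9.75035715e-01, -7.14273712e-04]), 'wrist_force': array([ 0.13749098,  0.6961174 , -0.37445658]), 'torque': array([-0.03670097,  0.00211088, -0.01893458]), 'grasp_force': 0.0, 'opening': 1.0021987191781079}
```

View pics/top0.png

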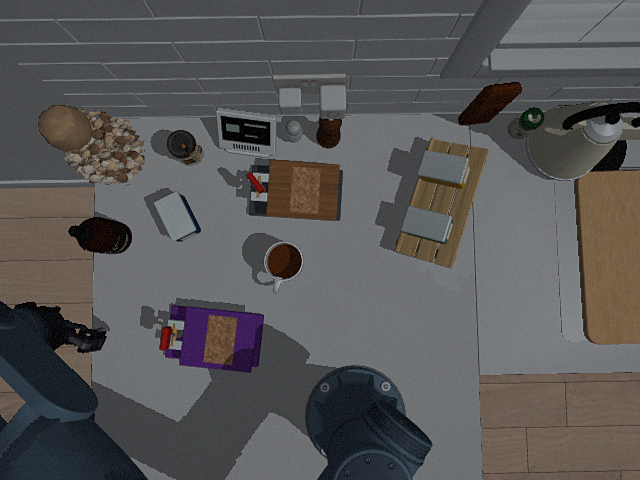

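View pics/scene0.png

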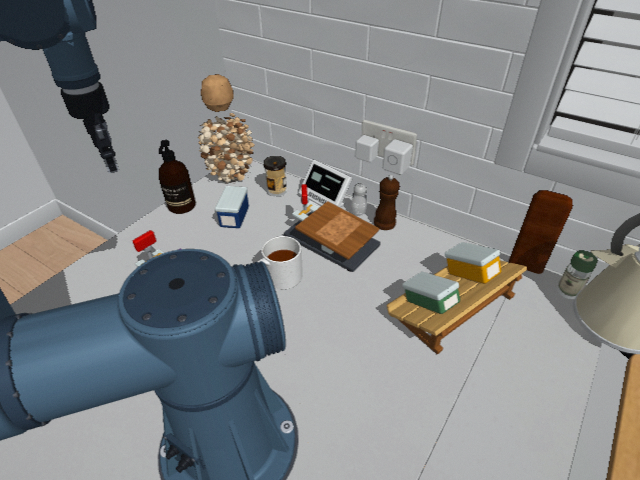

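The top view shows the stand's plate at about (306,190), its red bar at (256,182) and the blue tin at (177,216). The rack is near (440,202), with two tins at (444,168) and (428,223). The scene view shows that the far tin is yellow and the near one green; the purple decoy stands nearer the robot.

```bash
python3 - <<'E'
import cv2,numpy as np
im=cv2.imread('pics/top0.png')
a=cv2.resize(im[145:250,150:350],None,fx=4,fy=4,interpolation=cv2.INTER_CUBIC)
for i in range(0,200,20): cv2.line(a,(i*4,0),(i*4,6),(0,0,255),1);cv2.putText(a,str(150+i),(i*4,16),0,.35,(0,0,255))
for i in range(5,105,20): cv2.putText(a,str(145+i),(0,i*4+4),0,.35,(0,0,255))
cv2.imwrite('pics/c1.png',a)
b=cv2.resize(im[130:270,390:495],None,fx=4.2,fy=4.2,interpolation=cv2.INTER_CUBIC)
cv2.imwrite('pics/c2.png',b); print(b.shape)
E
```

```text
(588, 441, 3)
```

View pics/c1.png

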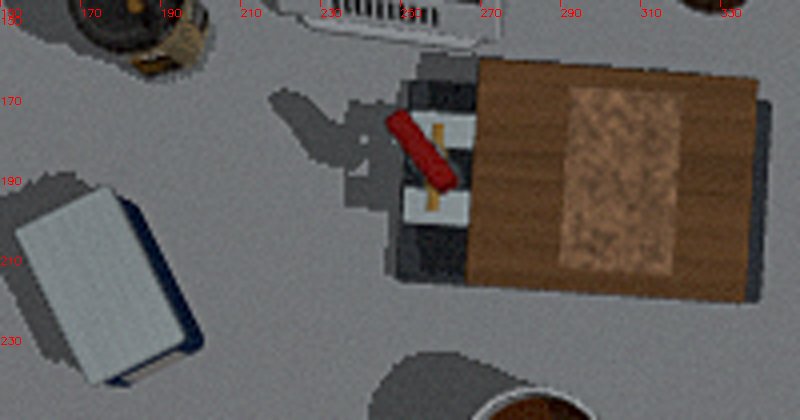

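View pics/c2.png

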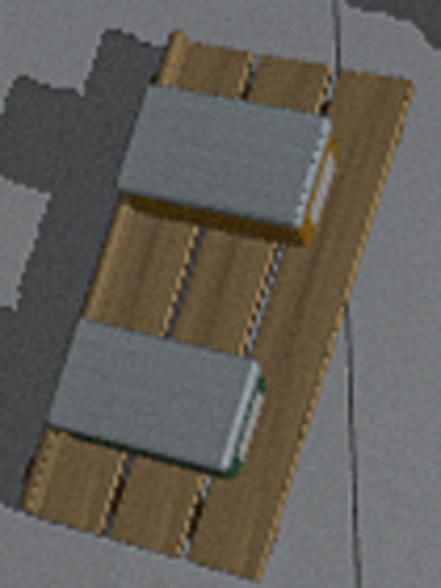

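The enlarged crops give sharp corners for the blue lid, cork, plate, red bar and both rack tins. Next I'll fit poses to these corners and overlay the fit on the scene view as a check.

```bash
cat > fit.py <<'E'
from h import *
from scipy.optimize import least_squares
def px(l,k,u0,v0): l=np.array(l,float); return (l+.5)/k-.5+[u0,v0]
def quad(a,b): return np.array([[-a,b],[a,b],[a,-b],[-a,-b]])/2
def world(P,x,y,yaw): return P@R.from_euler('z',yaw).as_matrix().T+[x,y,0]
def tin(s,yo,h,z0=None):
    T=R.from_euler('y',-25,degrees=True).as_matrix()
    q=np.c_[quad(.1,.06),np.full(4,h)]
    return q@T.T+[s*T[0,0],yo,.055+s*T[2,0]]
if __name__=='__main__':
    c=load('top0')
    # blue
    m=px([(14,231),(107,187),(190,346),(93,384)],4,150,145)
    Q=np.c_[quad(.06,.1),np.full(4,.066)]
    f=lambda p:(proj(c,world(Q[[1,2,3,0]],*p))-m).ravel()   # img up=+x
    best=min((least_squares(f,[.6,.4,a]) for a in np.arange(0,6.28,.4)),key=lambda r:r.cost)
    print('blue (long axis = body y)',best.x,np.degrees(best.x[2]),best.cost); bl=best.x
    # stand: cork + plate, slope th about x, body +y = towards screw(left)
    mc=px([(570,87),(681,94),(672,274),(560,267)],4,150,145); mp=px([(479,58),(758,80),(745,302),(466,283)],4,150,145)
    def plate(p,a,b):
        q=np.array([[a,b,0],[a,-b,0],[-a,-b,0],[-a,b,0]])/2
        q=q@R.from_euler('x',p[3]).as_matrix().T+[0,0,.056]; return world(q,*p[:3])
    f=lambda p:np.r_[(proj(c,plate(p,.104,.064))-mc).ravel(),(proj(c,plate(p,.13,.16))-mp).ravel()]
    r=least_squares(f,[.6,.1,0,.1]); print('stand',r.x,np.degrees(r.x[2:]),r.cost); st=r.x
    print('screw',world(np.array([[0,.105,.109]]),*st[:3]))
    bar=px([(395,114),(446,185)],4,150,145); A=[ray(c,*b,.124) for b in bar]; d=A[0]-A[1]; print('bar ctr',(A[0]+A[1])/2,'ang',np.degrees(np.arctan2(d[1],d[0])-st[2]))
    # rack
    Y=px([(153,86),(328,120),(296,225),(118,188)],4.2,390,130); G=px([(80,320),(247,360),(219,464),(50,422)],4.2,390,130)
    def f(p): return np.r_[(proj(c,world(tin(p[3],p[5],.056),*p[:3]))-Y).ravel(),(proj(c,world(tin(p[4],p[6],.046),*p[:3]))-G).ravel(),300*(p[5]-.065),300*(p[6]+.065)]
    f2=f
    # rack +x to the right (-y world): yaw ~ -90deg; rack +y -> world +x
    r=least_squares(f2,[.6,-.2,-1.5,0,0,.065,-.065]); print('rack',r.x,np.degrees(r.x[2]),r.cost); print(r.fun.round(2))
    rk=r.x
    np.savez('fit.npz',bl=bl,st=st,rk=rk)
    s=load('scene0'); im=np.asarray(s['pixels'])[:,:,::-1].copy(); im=cv2.resize(im,None,fx=2,fy=2,interpolation=cv2.INTER_CUBIC)
    def dr(P,col):
        cv2.polylines(im,[np.round((proj(s,P)+.5)*2-.5).astype(int)],True,col,1,cv2.LINE_AA)
    dr(world(Q,*bl),(0,0,255)); dr(world(Q*[1,1,0],*bl),(0,0,255))
    dr(plate(st,.104,.064),(255,0,0)); dr(plate(st,.13,.16),(255,0,0))
    for s_,yo,h in((rk[3],rk[5],.056),(rk[4],rk[6],.046)):
        dr(world(tin(s_,yo,h),*rk[:3]),(0,0,255)); dr(world(tin(s_,yo,0),*rk[:3]),(0,0,255))
    o=np.vstack([im[320:600,380:790],im[460:660,750:1160][:, :410]])
    o=im[330:700,400:1080]; cv2.imwrite('pics/ov.png',o)
E
python3 fit.py
```

```text
blue (long axis = body y) [0.46051894 0.39737502 0.43497834] 24.922422952420696 340.14209478983963
stand [ 0.51791498  0.10873761 -0.06189463  0.19154031] [-3.54630106 10.97445122] 4.033117482029815
screw [[0.52440976 0.21353655 0.109     ]]
bar ctr [0.52470201 0.21085424 0.124     ] ang 38.43186690848655
rack [ 0.4516086  -0.3509574  -1.89807742 -0.16117683 -0.16498975  0.06784685
 -0.06784685] -108.75182554777238 2.22372708071378
[-0.4   0.59 -0.13  0.03 -0.07 -0.15  0.5   0.16 -0.39 -0.23  1.07 -0.08
  0.11  0.17 -0.73 -0.49  0.85 -0.85]
```

View pics/ov.png

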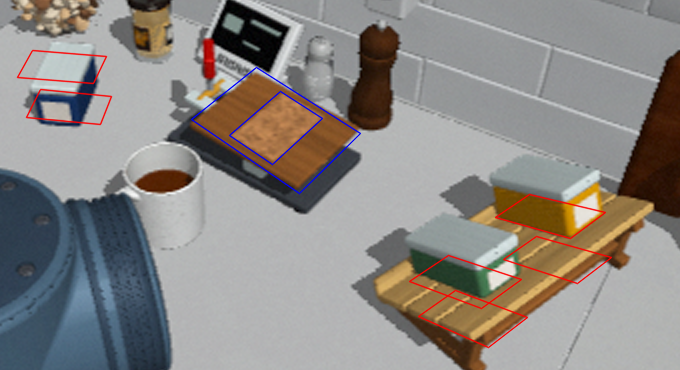

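The stand overlay fits well. The blue fit used the wrong corner order, and the rack fit slid down its slope. I'll refit using both views.

```bash
cat > fit2.py <<'E'
from fit import *
c=load('top0'); s=load('scene0')
ps=lambda l: px(np.array(l,float)+[400,330],2,0,0)
def res(P,mt,ms): return np.r_[(proj(c,P)-mt).ravel(),.7*(proj(s,P)-ms).ravel()]
# blue: top order TL,TR,BR,BL
m=px([(14,231),(107,187),(190,346),(93,384)],4,150,145); ms=ps([(55,43),(106,57),(92,81),(35,75)])
Q=np.c_[np.array([[.05,.03],[.05,-.03],[-.05,-.03],[-.05,.03]]),np.full(4,.066)]
r=min((least_squares(lambda p:(proj(c,world(Q,*p))-m).ravel(),[.5,.4,a]) for a in np.arange(-1.5,1.6,.3)),key=lambda r:r.cost)
bl=r.x; print('blue',bl,np.degrees(bl[2]),r.cost)
def plate(p,a,b):
    q=np.array([[a,b,0],[a,-b,0],[-a,-b,0],[-a,b,0]])/2
    q=q@R.from_euler('x',.07).as_matrix().T+[0,0,.056]; return world(q,*p[:3])
mc=px([(570,87),(681,94),(672,274),(560,267)],4,150,145); mp=px([(479,58),(758,80),(745,302),(466,283)],4,150,145)
f=lambda p:np.r_[(proj(c,plate(p,.104,.064))-mc).ravel(),(proj(c,plate(p,.13,.16))-mp).ravel()]
r=least_squares(f,[.52,.1,0]); st=r.x; print('stand',st,np.degrees(st[2]),r.cost,'screw',world(np.array([[0,.105,.109]]),*st))
Y=px([(153,86),(328,120),(296,225),(118,188)],4.2,390,130); G=px([(80,320),(247,360),(219,464),(50,422)],4.2,390,130)
Ys=ps([(526,154),(601,177),(565,204),(491,183)]);Gs=ps([(445,214),(520,241),(485,270),(405,240)])
f=lambda p:np.r_[res(world(tin(p[3],p[5],.056),*p[:3]),Y,Ys),res(world(tin(p[4],p[6],.046),*p[:3]),G,Gs),300*(p[5]-.065),300*(p[6]+.065),300*p[3]+3,300*p[4]+3]
r=least_squares(f,[.55,-.2,-1.8,0,0,.065,-.065]); rk=r.x; print('rack',rk,np.degrees(rk[2]),r.cost); print(r.fun.round(1))
T=R.from_euler('z',rk[2]).as_matrix()@R.from_euler('y',-25,degrees=True).as_matrix()
for n,i,h in(('Y',3,.056),('G',4,.046)):
    t=world(np.array([[rk[i]*np.cos(.43633),rk[i+2],.055+rk[i]*np.sin(.43633)]]),*rk[:3])[0]; print(n,'origin',t,'lid',t+T[:,2]*h)
print(T.round(3))
np.savez('fit.npz',bl=bl,st=st,rk=rk,T=T)
E
python3 fit2.py
```

```text
blue [0.46056206 0.39751251 0.45760659] 26.218926258707747 2.828115136747362
stand [ 0.51796131  0.10912802 -0.07208967] -4.130433809025448 5.080200920326644 screw [[0.52552417 0.2138553  0.109     ]]
rack [ 0.48437273 -0.2113239  -1.90585272 -0.01475628 -0.01650843  0.06406185
 -0.06406185] -109.19731695827625 30.527284859432456
[-0.8 -0.3  1.9 -0.1  1.3  1.1 -0.5  0.6 -0.7  0.8  0.5 -1.7 -0.1 -2.3
 -1.2 -1.4 -0.3 -1.1  3.5 -0.1  1.9  1.6 -1.3 -0.  -0.3  0.1 -0.1 -1.5
 -2.7 -1.6 -0.5 -0.  -0.3  0.3 -1.4 -2. ]
Y origin [ 0.54926979 -0.21975882  0.04876376] lid [ 0.55705191 -0.19740826  0.09951699]
G origin [ 0.428793   -0.17612919  0.04802327] lid [ 0.43518545 -0.1577698   0.08971343]
[[-0.298  0.944  0.139]
 [-0.856 -0.329  0.399]
 [ 0.423  0.     0.906]]
```

Request:
{"method": "move_arm", "body": {"plan": [5.5,-6.1,0.4,0,0,1.06,5.5,-6.1,0.4,0,0,1.06,5.5,-6.1,0.4,0,0,1.06,5.5,-6.1,0.4,0,0,1.06,5.5,-6.1,0.4,0,0,1.06,5.5,-6.1,0.4,0,0,1.06,5.5,-6.1,0.4,0,0,1.06,5.5,-6.1,0.4,0,0,1.06,5.5,-6.1,0.4,0,0,1.06,5.5,-6.1,0.4,0,0,1.06], "grip": 85}}

```text
time_s: 1.35
eef_pos: [0.5228, 0.2145, 0.2509]
eef_rot: [-0.0, -0.302, 0.953, 0.0]
wrist_force: [-0.4, 0.2, -0.0]
opening: 0.996
grasp_force: 0.0
```

```bash
python3 - <<'E'
from h import *
o=ctrl.get_obs(); print(o['time_s'],o['q'].round(3),o['eef_pos'],o['eef_rot'])
c=snap('wrist','w1'); print(c['origin'],c['attitude'],c['fx'],c['cx'],c['cy'])
f=np.load('fit.npz');st=f['st']
a=st[2]; u=np.array([np.cos(a),np.sin(a),0]);v=np.array([-np.sin(a),np.cos(a),0]);P=np.array([st[0],st[1],0])+.105*v; P[2]=.124
print(proj(c,[P]))
E
```

```text
1.35 [ 0.179  0.143  1.61   0.     1.39  -2.005] [0.52283792 0.21451099 0.25093814] [-4.42804825e-04 -3.01991468e-01  9.53310487e-01  2.68514975e-04]
[0.46066816 0.17079697 0.39471397] [0.06874955 0.45510778 0.87773645 0.13315077] 428.10136973736445 315.8021479523263 237.7476592343659
[[312.26745339 228.78619289]]
```

View pics/w1.png

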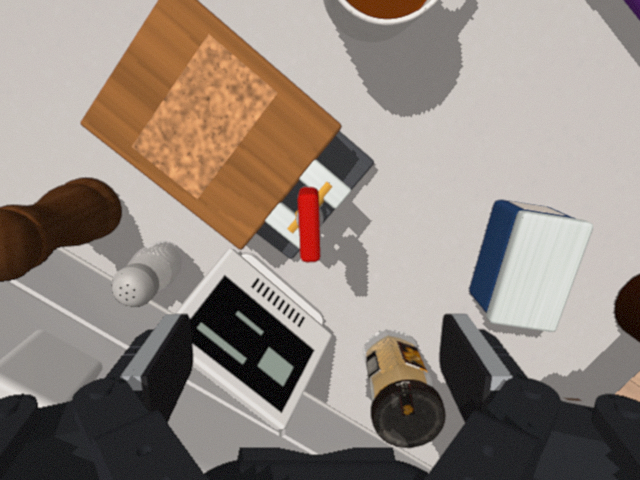

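The wrist view shows the bar upright at (309,224), cork corners at (211,36), (277,98), (195,198) and (133,147), and the blue lid at (518,207) to (556,331). It agrees closely with my prediction. I'll refine using it.

```bash
cat > fit3.py <<'E'
from fit import *
c=load('top0'); w=load('w1'); F=dict(np.load('fit.npz'))
def mask(cam):
    p=np.asarray(cam['pixels']).astype(int); return (p[...,0]>90)&(p[...,1]<60)&(p[...,2]<60)
box=np.array([[i*.024,j*.007,.109+k*.015] for i in(-1,1) for j in(-1,1) for k in(-1,1)])
def mom(pts): return np.r_[pts.mean(0),np.cov(pts.T)[[0,0,1],[0,1,1]]**1/20]
def sil(cam,p):
    P=proj(cam,world(box,*p)).astype(np.float32); h=cv2.convexHull(np.round(P*16).astype(np.int32)); m=np.zeros((480,640),np.uint8); cv2.fillConvexPoly(m,h,1,shift=4); return np.argwhere(m)[:,::-1].astype(float)
obs=[]
for cam,(u,v) in((c,(256,182)),(w,(309,224))):
    n,l=cv2.connectedComponents(mask(cam).astype(np.uint8)); k=l[v,u]; obs.append(np.argwhere(l==k)[:,::-1].astype(float))
print([len(o) for o in obs],[len(sil(cam,(.525,.213,.61))) for cam in(c,w)])
from scipy.optimize import minimize
f=lambda p:sum(wt*np.sum((mom(sil(cam,p))-mom(o))**2) for wt,cam,o in((2,c,obs[0]),(1,w,obs[1])))
r=minimize(f,[.525,.213,.61],method='Nelder-Mead',options=dict(initial_simplex=[[.525,.213,.61],[.53,.213,.61],[.525,.218,.61],[.525,.213,.7]],xatol=1e-4)); bar=r.x
print('bar',bar,np.degrees(bar[2]),r.fun)
def plate(p,a,b):
    q=np.array([[a,b,0],[a,-b,0],[-a,-b,0],[-a,b,0]])/2
    q=q@R.from_euler('x',.1*(bar[2]-p[2])).as_matrix().T+[0,0,.056]; return world(q,*p[:3])
mc=px([(570,87),(681,94),(672,274),(560,267)],4,150,145); mp=px([(479,58),(758,80),(745,302),(466,283)],4,150,145)
wc=np.array([(195,198),(133,147),(211,36),(277,98)])
wp=np.array([(243,248),(81,122),(341,126)])
def f(p):
    sc=world(np.array([[0,.105,0]]),*p)[0,:2]-bar[:2]
    return np.r_[(proj(c,plate(p,.104,.064))-mc).ravel(),(proj(c,plate(p,.13,.16))-mp).ravel(),.6*(proj(w,plate(p,.104,.064))-wc).ravel(),.6*(proj(w,plate(p,.13,.16))[[0,1,3]]-wp).ravel(),600*sc]
# corner order for wrist: project to identify
p0=F['st']; print(proj(w,plate(p0,.104,.064)).round(0).tolist(),proj(w,plate(p0,.13,.16)).round(0).tolist())
def match(P,m): return np.array([m[np.argmin(np.linalg.norm(m-x,axis=1))] for x in P])
wc=match(proj(w,plate(p0,.104,.064)),wc)
i4=proj(w,plate(p0,.13,.16)); idx=[int(np.argmin(np.linalg.norm(i4-x,axis=1))) for x in wp]; 
f=lambda p:np.r_[(proj(c,plate(p,.104,.064))-mc).ravel(),(proj(c,plate(p,.13,.16))-mp).ravel(),.6*(proj(w,plate(p,.104,.064))-wc).ravel(),.6*(proj(w,plate(p,.13,.16))[idx]-wp).ravel(),600*(world(np.array([[0,.105,0]]),*p)[0,:2]-bar[:2])]
r=least_squares(f,p0); st=r.x; print('stand',st,np.degrees(st[2]),r.cost,r.fun.round(1)); print('screw rel',bar[2]-st[2],'screw',world(np.array([[0,.105,0]]),*st))
m=px([(14,231),(107,187),(190,346),(93,384)],4,150,145)
Q=np.c_[np.array([[.05,.03],[.05,-.03],[-.05,-.03],[-.05,.03]]),np.full(4,.066)]
wb=np.array([(518,207),(592,226),(556,331),(486,318)],float); wb=match(proj(w,world(Q,*F['bl'])),wb)
f=lambda p:np.r_[(proj(c,world(Q,*p))-m).ravel(),.6*(proj(w,world(Q,*p))-wb).ravel()]
r=least_squares(f,F['bl']); bl=r.x; print('blue',bl,np.degrees(bl[2]),r.cost,r.fun.round(1))
print('screen',ray(w,330,335,.0),ray(w,280,430,.05),ray(w,235,255,.03))
F.update(st=st,bl=bl,bar=bar); np.savez('fit.npz',**F)
E
python3 fit3.py
```

```text
[107, 1453] [192, 1771]
bar [0.52695692 0.21214873 0.64267719] 36.82269084593353 17.759706047079966
[[201.0, 199.0], [135.0, 147.0], [212.0, 34.0], [281.0, 93.0]] [[239.0, 248.0], [75.0, 120.0], [168.0, -28.0], [342.0, 121.0]]
stand [ 0.51914227  0.10937844 -0.07612935] -4.361890249046173 31.044213785251536 [-1.  -0.9 -0.7 -0.5 -1.3 -0.2 -1.5 -0.4  0.9 -0.9  1.3 -1.   1.2 -0.1
  0.2 -0.2  3.1  1.3  1.   0.6  0.6 -0.1  2.1 -2.1 -3.   0.8 -3.6 -0.8
 -0.1 -1.7  0.1  1.2]
screw rel 0.7188065411620073 screw [[0.52712813 0.21407431 0.        ]]
blue [0.46273334 0.39686592 0.45744805] 26.20984261889529 16.655268183263637 [ 0.2 -0.8  1.1 -1.8 -0.  -2.  -0.1  0.7 -1.3 -0.1  0.2  1.8  1.8  0.9
  1.2 -3.6]
screen [0.63856301 0.31453378 0.        ] [0.72930849 0.31754032 0.05      ] [0.60841726 0.1859125  0.03      ]
```

Request:
{"method": "move_arm", "body": {"plan": [0.07,0,-1,0,0,0.03,0.07,0,-2,0,0,0.03,0.07,0,-2.7,0,0,0.03,0.07,0,-3.2,0,0,0.03,0.07,0,-3.2,0,0,0.03,0.07,0,-3.2,0,0,0.03], "grip": 40}}

```text
time_s: 2.15
eef_pos: [0.5279, 0.2142, 0.0925]
eef_rot: [0.001, -0.316, 0.949, -0.0]
wrist_force: [0.8, 0.6, -0.4]
opening: 0.472
grasp_force: 0.0
```

Request:
{"method": "move_arm", "body": {"plan": [0,0,0,0,0,0,0,0,0,0,0,0,0,0,0,0,0,0,0,0,0,0,0,0], "grip": 0}}

```text
time_s: 2.65
eef_pos: [0.5289, 0.2133, 0.0933]
eef_rot: [0.002, -0.316, 0.949, -0.0]
wrist_force: [-0.5, -1.3, 6.7]
opening: 0.172
grasp_force: 58.5
```

Request:
{"method": "move_arm", "body": {"plan": [0,0,0,0,0,-0.12,0,0,0,0,0,-0.24,0,0,0,0,0,-0.36,0,0,0,0,0,-0.48,0,0,0,0,0,-0.6,0,0,0,0,0,-0.68,0,0,0,0,0,-0.72,0,0,0,0,0,-0.72,0,0,0,0,0,-0.72]}}

```text
time_s: 3.78
eef_pos: [0.5292, 0.2123, 0.0933]
eef_rot: [0.002, 0.039, 0.999, -0.001]
wrist_force: [-0.3, -5.9, 6.3]
opening: 0.175
grasp_force: 58.6
```

```bash
python3 - <<'E'
from h import *
o=ctrl.get_obs(); q=o['eef_rot']; M=R.from_quat(q[[1,2,3,0]]).as_matrix(); print(np.degrees(np.arctan2(M[1,0],M[0,0])),o['torque'],o['q'].round(2))
E
```

```text
175.5255713746644 [-1.00329331  0.01661115 -0.0718632 ] [ 0.17  0.33  1.73 -0.    1.08 -1.32]
```

Request:
{"method": "move_arm", "body": {"plan": [0,0,0,0,0,0,0,0,0,0,0,0,0,0,1,0,0,0,0,0,2,0,0,0,0,0,3.2,0,0,0,0,-1.2,4,0,0,0,0,-1.2,4,0,0,0,0,-1.2,4,0,0,0], "grip": 40}}

```text
time_s: 4.78
eef_pos: [0.5273, 0.1532, 0.291]
eef_rot: [-0.0, 0.04, 0.999, 0.0]
wrist_force: [-0.2, 0.3, 1.1]
opening: 0.469
grasp_force: 0.0
```

```bash
python3 - <<'E'
from h import *
c=snap('wrist','w2'); t=snap('top','t2'); print(c['origin'])
im=cv2.imread('pics/t2.png')
cv2.imwrite('pics/t2c.png',cv2.resize(im[150:230,235:355],None,fx=4,fy=4,interpolation=cv2.INTER_CUBIC))
E
```

```text
[0.45137543 0.15920699 0.43471416]
```

View pics/w2.png

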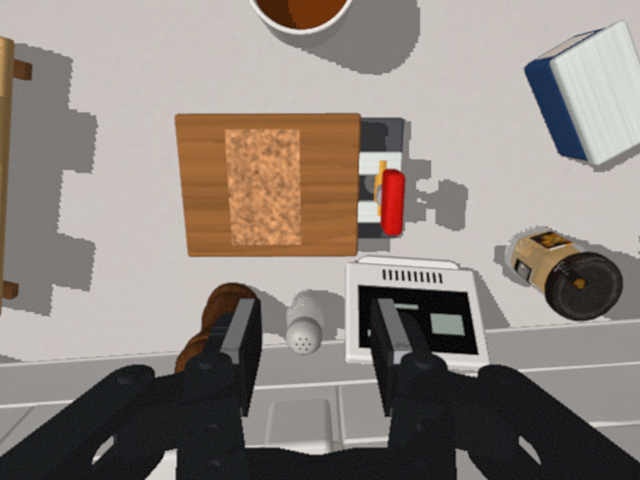

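The wrist view now shows the plate with corners near (176,114), (360,114), (358,256) and (189,257), and the bar at (393,202), nearly square to the plate. I'll fit the residual slope and the stand pose.

```bash
cat > fit4.py <<'E'
from fit import *
from scipy.optimize import minimize
w=load('w2'); F=dict(np.load('fit.npz'))
p=np.asarray(w['pixels']).astype(int)
red=((p[...,0]>90)&(p[...,1]<60)&(p[...,2]<60)).astype(np.uint8)
n,l=cv2.connectedComponents(red); ob=np.argwhere(l==l[202,393])[:,::-1].astype(float)
hsv=cv2.cvtColor(np.asarray(w['pixels']),cv2.COLOR_RGB2HSV); br=((hsv[...,0]<20)&(hsv[...,1]>90)).astype(np.uint8)
br=cv2.morphologyEx(br,cv2.MORPH_CLOSE,np.ones((5,5))); br=cv2.morphologyEx(br,cv2.MORPH_OPEN,np.ones((7,7)))
n,l=cv2.connectedComponents(br); m=(l==l[200,210]).astype(np.uint8)
cn=max(cv2.findContours(m,cv2.RETR_EXTERNAL,cv2.CHAIN_APPROX_NONE)[0],key=len)
ap=cv2.approxPolyDP(cn,8,True)[:,0].astype(float); print('plate px',ap.tolist())
if len(ap)==4: # refine by line fits
    C=cn[:,0].astype(float); L=[]
    for i in range(4):
        a,b=ap[i],ap[(i+1)%4]; d=(b-a)/np.linalg.norm(b-a); nrm=np.array([-d[1],d[0]]); t=(C-a)@d; s=abs((C-a)@nrm)<3
        s&=(t>8)&(t<np.linalg.norm(b-a)-8); vx,vy,x0,y0=cv2.fitLine(C[s].astype(np.float32),cv2.DIST_HUBER,0,.01,.01).ravel(); L.append(np.cross([x0,y0,1],[x0+vx,y0+vy,1]))
    ap=[]
    for i in range(4): q=np.cross(L[i-1],L[i]); ap.append(q[:2]/q[2])
    ap=np.array(ap)
box=np.array([[i*.024,j*.007,.109+k*.015] for i in(-1,1) for j in(-1,1) for k in(-1,1)])
def mom(pts): return np.r_[pts.mean(0),np.cov(pts.T)[[0,0,1],[0,1,1]]/20]
def sil(p):
    P=proj(w,world(box,*p)); h=cv2.convexHull(np.round(P*16).astype(np.int32)); m=np.zeros((480,640),np.uint8); cv2.fillConvexPoly(m,h,1,shift=4); return np.argwhere(m)[:,::-1].astype(float)
r=minimize(lambda p:np.sum((mom(sil(p))-mom(ob))**2),[.527,.213,-.07],method='Nelder-Mead',options=dict(initial_simplex=[[.527,.213,-.07],[.532,.213,-.07],[.527,.218,-.07],[.527,.213,.03]],xatol=1e-5)); bar=r.x; print('bar',bar,r.fun,len(ob),len(sil(bar)))
def plate(p,a,b):
    q=np.array([[a,b,0],[a,-b,0],[-a,-b,0],[-a,b,0]])/2
    q=q@R.from_euler('x',p[3]).as_matrix().T+[0,0,.056]; return world(q,*p[:3])
def match(P,m): return np.array([m[np.argmin(np.linalg.norm(m-x,axis=1))] for x in P])
p0=np.r_[F['st'],0.]
mp=match(proj(w,plate(p0,.13,.16)),ap); mc=match(proj(w,plate(p0,.104,.064)),np.array([(224,129),(300,129),(301,245),(232,245.)]))
print('plate ref',mp.round(1).tolist())
for fx in(0,1):
  f=lambda p:np.r_[(proj(w,plate(np.r_[p[:3],p[3]*fx],.13,.16))-mp).ravel(),.5*(proj(w,plate(np.r_[p[:3],p[3]*fx],.104,.064))-mc).ravel()]
  r=least_squares(f,p0); print('stand',r.x,r.cost,r.fun.round(1))
  if not fx: F['st2']=r.x[:3]
st=F['st2'];print('screw pred',world(np.array([[0,.105,0]]),*st))
F['bar2']=bar; np.savez('fit.npz',**F)
E
python3 fit4.py
```

```text
plate px [[175.0, 116.0], [189.0, 255.0], [355.0, 255.0], [358.0, 114.0]]
bar [ 0.52775822  0.21266306 -0.0792636 ] 8.293626446264023 1371 1760
plate ref [[356.1, 255.0], [188.4, 255.0], [174.6, 114.0], [360.2, 114.0]]
stand [ 0.51954902  0.1117401  -0.0772658   0.        ] 21.819978843337378 [ 0.2  1.9 -2.4  2.1 -2.5 -1.   0.2 -1.2  2.  -0.6  2.2 -0.6  2.7 -0.2
  2.  -0.2]
stand [ 0.51943695  0.11087743 -0.07115989  0.06630586] 17.420835249571788 [ 0.   3.3 -1.   0.6 -1.8 -0.6 -0.9 -1.8  1.7 -0.4  2.1 -0.8  2.3 -0.1
  1.3 -0.3]
screw pred [[0.52765386 0.21642683 0.        ]]
```

```bash
python3 - <<'E'
from fit import *
F=dict(np.load('fit.npz'))
def plate(p,a,b):
    q=np.array([[a,b,0],[a,-b,0],[-a,-b,0],[-a,b,0]])/2+[0,0,.056]; return world(q,*p[:3])
for tag in('w2','t2'):
    w=load(tag); im=np.asarray(w['pixels']); 
    # rectify the plate plane to 4 px/mm... 2 px/mm, 140x180mm about st2
    st=F['st2']; S=3; 
    H=cv2.getPerspectiveTransform(proj(w,plate(st,.15,.19)).astype(np.float32),np.float32([[0,0],[190*S,0],[190*S,150*S],[0,150*S]]))
    r=cv2.warpPerspective(im,H,(190*S,150*S),flags=cv2.INTER_LINEAR).astype(float)
    # col: y=+95 -> -95 mm ; row: x=+75 -> -75
    b=r[...,0]-r[...,2]*0; g=r[...,1]
    pc=g[50*S:100*S].mean(0); pr=g[:,80*S:110*S].mean(1)
    for nm,pf,ctr in(('y',pc,95),('x',pr,75)):
        d=np.gradient(cv2.GaussianBlur(pf.reshape(1,-1),(0,0),3).ravel())
        k=[i for i in range(2,len(d)-2) if abs(d[i])==abs(d[max(0,i-12):i+13]).max() and abs(d[i])>.6]
        print(tag,nm,[(round(ctr-(i+.5)/S,1),round(d[i],1)) for i in k])
print(F['st2'])
E
```

```text
w2 y [(93.5, np.float64(-2.4)), (79.8, np.float64(-6.0)), (27.5, np.float64(4.0)), (12.2, np.float64(-0.8)), (0.2, np.float64(-0.7)), (-4.8, np.float64(0.7)), (-15.5, np.float64(-1.4)), (-24.8, np.float64(0.7)), (-36.5, np.float64(-4.0)), (-78.8, np.float64(10.3))]
w2 x [(64.2, np.float64(-10.7)), (52.5, np.float64(4.1)), (41.5, np.float64(-0.9)), (14.5, np.float64(0.9)), (7.2, np.float64(-0.6)), (-0.2, np.float64(-1.2)), (-16.2, np.float64(1.2)), (-28.8, np.float64(-1.2)), (-41.8, np.float64(1.0)), (-52.2, np.float64(-3.6)), (-65.2, np.float64(11.8))]
t2 y [(93.2, np.float64(-1.8)), (80.8, np.float64(-3.4)), (29.2, np.float64(1.1)), (-9.5, np.float64(1.9)), (-15.5, np.float64(-0.9)), (-36.2, np.float64(-2.6)), (-78.5, np.float64(-1.3)), (-87.8, np.float64(7.6))]
t2 x [(60.8, np.float64(1.3)), (50.8, np.float64(0.9))]
[ 0.51954902  0.1117401  -0.0772658 ]
```

Request:
{"method": "move_arm", "body": {"plan": [-1.29,4.88,-1.4,0,0,0.536,-1.29,4.88,-1.4,0,0,0.536,-1.29,4.88,-1.4,0,0,0.536,-1.29,4.88,-1.4,0,0,0.536,-1.29,4.88,-1.4,0,0,0.536,-1.29,4.88,-1.4,0,0,0.536,-1.29,4.88,-1.4,0,0,0.536,-1.29,4.88,-1.4,0,0,0.536], "grip": 85}}

```text
time_s: 5.88
eef_pos: [0.4638, 0.3963, 0.2218]
eef_rot: [0.0, -0.226, 0.974, 0.0]
wrist_force: [-1.0, -0.1, -0.1]
opening: 0.994
grasp_force: 0.0
```

```bash
python3 - <<'E'
from fit import *
F=dict(np.load('fit.npz')); o=ctrl.get_obs(); print(o['eef_pos'],o['eef_rot'])
w=snap('wrist','w3'); im=cv2.imread('pics/w3.png'); print(w['origin'])
Q=np.c_[np.array([[.05,.03],[.05,-.03],[-.05,-.03],[-.05,.03]]),np.full(4,.066)]
P=world(Q,*F['bl'])
for Z in(P,P*[1,1,0]): cv2.polylines(im,[np.round(proj(w,Z)).astype(int)],True,(0,0,255),1)
cv2.imwrite('pics/w3o.png',im); print(proj(w,P).round(0).tolist())
E
```

```text
[0.46381853 0.39626457 0.22178105] [ 3.79290793e-04 -2.26186286e-01  9.74083990e-01  1.92546237e-05]
[0.39530401 0.36283353 0.36545054]
[[357.0, 278.0], [277.0, 278.0], [273.0, 143.0], [361.0, 143.0]]
```

View pics/w3o.png

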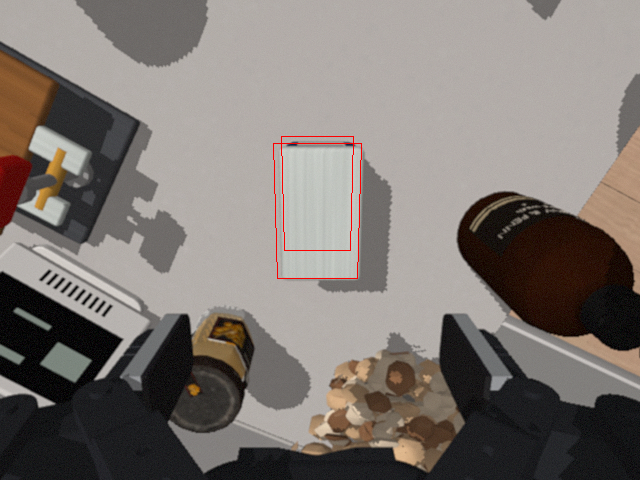

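The overlay sits on the lid corners to within about 1 to 2 px, with the lid spanning (280,145) to (357,278). I'll descend and grasp.

Request:
{"method": "move_arm", "body": {"plan": [0.03,0.01,-1,0,0,0,0.03,0.01,-2,0,0,0,0.03,0.01,-2.8,0,0,0,0.03,0.01,-3.4,0,0,0,0.03,0.01,-3.75,0,0,0,0.03,0.01,-3.75,0,0,0,0.03,0.01,-3.75,0,0,0]}}

```text
time_s: 6.8
eef_pos: [0.4657, 0.3983, 0.0354]
eef_rot: [0.001, -0.227, 0.974, 0.0]
wrist_force: [0.2, -0.5, 0.4]
opening: 0.994
grasp_force: 0.0
```

Request:
{"method": "move_arm", "body": {"plan": [0,0,0,0,0,0,0,0,0,0,0,0,0,0,0,0,0,0,0,0,0,0,0,0,0,0,0,0,0,0], "grip": 50}}

```text
time_s: 7.42
eef_pos: [0.4655, 0.3986, 0.0355]
eef_rot: [0.001, -0.227, 0.974, 0.0]
wrist_force: [-1.2, 0.9, 6.4]
opening: 0.691
grasp_force: 67.1
```

```bash
python3 - <<'E'
from h import *
o=ctrl.get_obs(); print(o['eef_pos'],o['eef_rot'],o['opening'],o['grasp_force'],o['wrist_force'])
E
```

```text
[0.46548001 0.39864363 0.03552666] [ 1.36984600e-03 -2.27149322e-01  9.73858857e-01  4.85680543e-04] 0.6910832971125086 67.12247014045715 [-1.18339917  0.87737851  6.42162321]
```

Request:
{"method": "move_arm", "body": {"plan": [0,0,0.5,0,0,0,0,0,1.5,0,0,0,0,0,2.6,0,0,0,0.2,-1,3.4,0,0,-0.1,0.4,-2,3.4,0,0,-0.25,0.7,-3.2,3.4,0,0,-0.4,0.9,-4.4,3.4,0,0,-0.535,1.13,-5.3,3.2,0,0,-0.535,1.13,-5.8,2.8,0,0,-0.535,1.13,-5.8,2.64,0,0,-0.535]}}

```text
time_s: 8.68
eef_pos: [0.5199, 0.1061, 0.1643]
eef_rot: [-0.001, 0.04, 0.999, -0.0]
wrist_force: [0.3, 0.5, -2.8]
opening: 0.692
grasp_force: 66.1
```

Request:
{"method": "move_arm", "body": {"plan": [0,0,0,0,0,0,0,0,0,0,0,0,0,0,0,0,0,0]}}

```text
time_s: 9.05
eef_pos: [0.5213, 0.1087, 0.1665]
eef_rot: [0.001, 0.038, 0.999, 0.0]
wrist_force: [-0.3, 0.5, -3.0]
opening: 0.687
grasp_force: 66.1
```

```bash
python3 - <<'E'
from h import *
o=ctrl.get_obs(); q=o['eef_rot']; print(o['eef_pos'],R.from_quat(q[[1,2,3,0]]).as_euler('xyz',degrees=True),o['opening'],o['wrist_force'])
for n in('top','scene','wrist'): snap(n,n[0]+'4')
im=cv2.imread('pics/t4.png'); a=cv2.resize(im[150:230,240:360],None,fx=5,fy=5,interpolation=cv2.INTER_CUBIC)
b=cv2.resize(cv2.imread('pics/w4.png')[0:300],(480,225)); b=cv2.copyMakeBorder(b,0,0,0,120,0); cv2.imwrite('pics/v4.png',np.vstack([a,b][:1]))
E
```

```text
[0.52129719 0.10873666 0.16651221] [1.79991077e+02 7.10448942e-02 1.75684666e+02] 0.6868484561286179 [-0.29011254  0.49274158 -3.03265563]
```

View pics/w4.png

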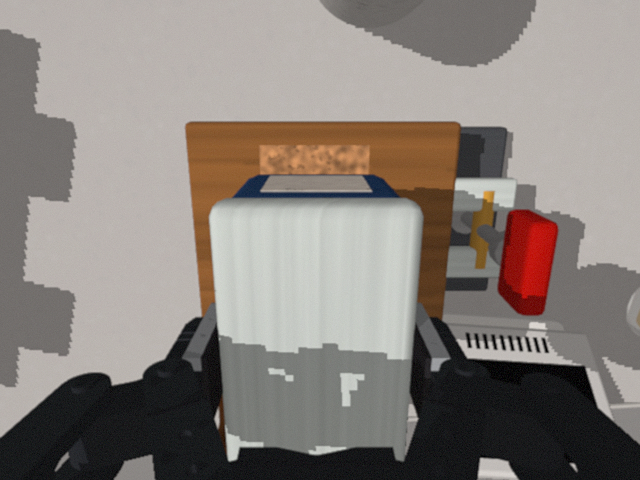

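The wrist view shows the tin held square above the plate: lid corners at about (212,205) and (421,205), and the cork's near edge at (260–370, 146). I'll work out offsets in this one camera.

```bash
python3 - <<'E'
from h import *
w=load('w4'); g=cv2.cvtColor(np.asarray(w['pixels']),cv2.COLOR_RGB2GRAY).astype(float)
z=.1665+.0305
col=g[120:230,290:340].mean(1); print([int(x) for x in col[55:95]], 'rows175+')
row=g[250:262].mean(0); d=np.gradient(row); print('lid u',200+np.argmax(d[200:235]),400+np.argmin(d[400:440]))
for v in(176,197,200): print(v,ray(w,316,v,z))
u=(200+np.argmax(d[200:235]),400+np.argmin(d[400:440])); print('lid sides',[ray(w,x,256,z) for x in u])
print('cork near corners',ray(w,260,146,.056),ray(w,370,146,.056)); print('plate near corners',ray(w,188,122,.056),ray(w,460,122,.056))
E
```

```text
[101, 125, 134, 134, 134, 135, 134, 134, 134, 134, 134, 134, 133, 131, 139, 161, 143, 89, 44, 36, 38, 42, 67, 105, 123, 129, 134, 139, 146, 154, 162, 170, 179, 186, 191, 194, 195, 196, 198, 199] rows175+
lid u 212 420
176 [0.46320212 0.11293095 0.197     ]
197 [0.46883735 0.11250805 0.197     ]
200 [0.4696561  0.11244661 0.197     ]
lid sides [array([0.48342559, 0.08219344, 0.197     ]), array([0.48778611, 0.14030001, 0.197     ])]
cork near corners [0.46590018 0.0800238  0.056     ] [0.47070158 0.14391636 0.056     ]
plate near corners [0.44937851 0.04040775 0.056     ] [0.46106243 0.19584332 0.056     ]
```

Request:
{"method": "move_arm", "body": {"plan": [0.01,-0.01,-0.4,0,0,0,0.01,-0.01,-0.9,0,0,0,0.01,-0.01,-1.2,0,0,0,0.01,-0.01,-1.35,0,0,0,0.01,-0.01,-1.35,0,0,0,0.01,-0.01,-1.35,0,0,0]}}

```text
time_s: 9.95
eef_pos: [0.5222, 0.1073, 0.0991]
eef_rot: [0.001, 0.038, 0.999, 0.0]
wrist_force: [-0.1, 0.1, -3.2]
opening: 0.692
grasp_force: 66.2
```

```bash
cat > st.py <<'E'
from h import *
o=ctrl.get_obs(); q=o['eef_rot']; print(o['time_s'],o['eef_pos'].round(4),R.from_quat(q[[1,2,3,0]]).as_euler('xyz',degrees=True).round(2),o['opening'],o['wrist_force'].round(1),o['torque'].round(2))
E
python3 st.py
```

```text
9.95 [0.5222 0.1073 0.0991] [1.8000e+02 9.0000e-02 1.7561e+02] 0.6918591676533029 [-0.1  0.1 -3.2] [-0.01  0.03 -0.  ]
```

Request:
{"method": "move_arm", "body": {"plan": [0,0.01,-0.06,0,0,0,0,0.01,-0.1,0,0,0,0,0.01,-0.13,0,0,0,0,0.01,-0.15,0,0,0,0,0.01,-0.15,0,0,0]}}

```text
time_s: 10.58
eef_pos: [0.5215, 0.1078, 0.0916]
eef_rot: [0.0, 0.038, 0.999, -0.0]
wrist_force: [-4.6, -0.7, 5.6]
opening: 0.695
grasp_force: 67.1
```

```bash
python3 st.py; python3 st.py
```

```text
10.575 [0.5215 0.1078 0.0916] [-1.7999e+02  1.0000e-02  1.7561e+02] 0.6946981421884518 [-4.6 -0.7  5.6] [0.06 0.49 0.04]
10.575 [0.5215 0.1078 0.0916] [-1.7999e+02  1.0000e-02  1.7561e+02] 0.6946981421884518 [-4.6 -0.7  5.6] [0.06 0.49 0.04]
```

Request:
{"method": "move_arm", "body": {"plan": [0,0,0,0,0,0,0,0,0,0,0,0,0,0,0,0,0,0,0,0,0.5,0,0,0,0,0,1.5,0,0,0,0,0,2.6,0,0,0,-0.6,0,3.6,0,0,0,-0.6,0,3.6,0,0,0,-0.6,0,3.6,0,0,0], "grip": 85}}

```text
time_s: 11.7
eef_pos: [0.4913, 0.1078, 0.2704]
eef_rot: [0.0, 0.038, 0.999, -0.0]
wrist_force: [-0.2, -0.8, 0.2]
opening: 0.996
grasp_force: 0.0
```

```bash
python3 st.py; python3 - <<'E'
from h import *
w=snap('wrist','w5'); snap('top','t5'); print(w['origin'])
E
```

```text
11.7 [0.4913 0.1078 0.2704] [-180.     0.   175.6] 0.9955640416529028 [-0.2 -0.8  0.2] [-0.    0.02  0.01]
[0.41534147 0.11372572 0.41411225]
```

View pics/w5.png

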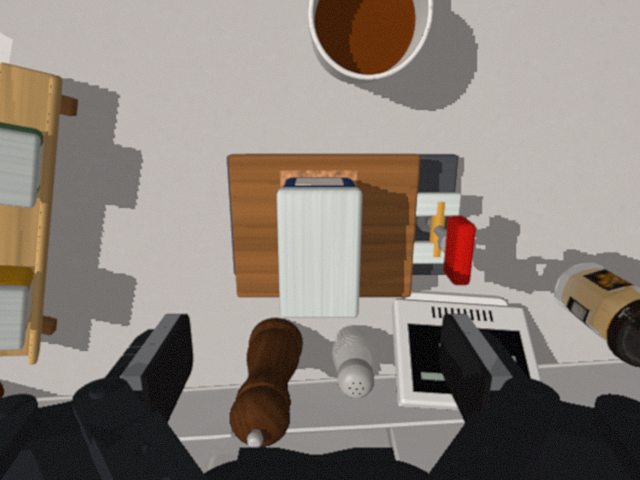

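The blue tin stands on the cork with its lid at (278,187) to (358,317); the cork's near strip shows at (281–357, 171). That was my tenth picture, so I'll measure numerically from here.

```bash
python3 - <<'E'
from h import *
w=load('w5'); g=cv2.cvtColor(np.asarray(w['pixels']),cv2.COLOR_RGB2GRAY).astype(float)
def sub(p,a,b,sgn):
    d=np.gradient(cv2.GaussianBlur(p.reshape(1,-1),(0,0),1).ravel())[a:b]*sgn; i=int(np.argmax(d)); 
    if 0<i<len(d)-1: i=i+(d[i-1]-d[i+1])/(2*(d[i-1]-2*d[i]+d[i+1]))
    return a+i
top=sub(g[:,300:340].mean(1),178,200,1); bot=sub(g[:,300:340].mean(1),305,330,-1)
print('lid near/far v',top,bot)
A=ray(w,319.5,top,.122);B=ray(w,319,bot,.122); print('near',A,'far',B,np.linalg.norm(A-B),'ctr',(A+B)/2)
for v in(210,290):
    r=g[v-6:v+7].mean(0); l,rr=sub(r,265,295,1),sub(r,345,375,-1); a,b=ray(w,l,v,.122),ray(w,rr,v,.122); print(v,l,rr,'mid',(a+b)/2,np.linalg.norm(a-b))
print('cork near v',sub(g[:,300:340].mean(1),163,176,1),sub(g[:,300:340].mean(1),163,176,-1)); c=sub(g[:,300:340].mean(1),163,176,1)
r=g[172:176].mean(0); l,rr=sub(r,270,290,1),sub(r,347,367,-1); print(l,rr,ray(w,l,c,.056),ray(w,rr,c,.056))
E
```

```text
lid near/far v 187.97141198822365 315.7617123545043
near [0.47035898 0.11194269 0.122     ] far [0.56792569 0.10436994 0.122     ] 0.09786015264778193 ctr [0.51914233 0.10815632 0.122     ]
210 276.77595984783204 360.3841215627948 mid [0.48586505 0.11015192 0.122     ] 0.05856840754617836
290 278.9463883068466 357.9858876289267 mid [0.54670383 0.10554277 0.122     ] 0.058716716943661366
cork near v 169.90911440950381 175
280.00337309814984 356.6363489535252 [0.46508123 0.07977795 0.056     ] [0.46994476 0.14357542 0.056     ]
```

Request:
{"method": "move_arm", "body": {"plan": [0.08,-5.95,0.2,0,0,-1.83,0.08,-5.95,0.2,0,0,-1.83,0.08,-5.95,0.2,0,0,-1.83,0.08,-5.95,0.2,0,0,-1.83,0.08,-5.95,0.2,0,0,-1.83,0.08,-5.95,0.2,0,0,-1.83,0.08,-5.95,0.2,0,0,-1.83,0.08,-5.95,0.2,0,0,-1.83,0.08,-5.95,0.2,0,0,-1.83,0.08,-5.95,0.2,0,0,-1.83]}}

```text
time_s: 13.05
eef_pos: [0.495, -0.1896, 0.2786]
eef_rot: [-0.002, 0.817, 0.577, -0.001]
wrist_force: [-0.3, -0.2, 0.0]
opening: 0.996
grasp_force: 0.0
```

Request:
{"method": "move_arm", "body": {"plan": [0,0,0,0,0,0,0,0,0,0,0,0]}}

```text
time_s: 13.3
eef_pos: [0.4952, -0.1896, 0.2797]
eef_rot: [-0.001, 0.815, 0.58, -0.0]
wrist_force: [0.1, -0.4, 0.4]
opening: 0.995
grasp_force: 0.0
```

```bash
python3 st.py; cat > rk.py <<'E'
from fit import *
F=dict(np.load('fit.npz')); rk=F['rk']; w=snap('wrist','w6'); im=np.asarray(w['pixels'])
hsv=cv2.cvtColor(im,cv2.COLOR_RGB2HSV)
for n,i,h in(('Y',3,.056),('G',4,.046)):
    P=proj(w,world(tin(rk[i],rk[i+2],h),*rk[:3])); print(n,'pred lid',P.round(0).tolist()); u,v=P.mean(0).astype(int); print(' rgb/hsv at centre',im[v,u],hsv[v,u])
    for k in range(4):
        m=(P[k]+P[(k+1)%4])/2; d=(m-P.mean(0)); d/=np.linalg.norm(d); print(k,[ '%d,%d,%d'%tuple(im[int(round((m+d*t)[1])),int(round((m+d*t)[0]))]) for t in range(-18,20,3)])
E
python3 rk.py
```

```text
13.3 [ 0.4952 -0.1896  0.2797] [-1.7989e+02 -3.0000e-02  7.0900e+01] 0.9946029832872101 [ 0.1 -0.4  0.4] [ 0.02 -0.   -0.03]
Y pred lid [[433.0, 128.0], [438.0, 256.0], [358.0, 256.0], [356.0, 128.0]]
 rgb/hsv at centre [159 162 158] [ 53   6 162]
0 ['158,161,158', '159,162,155', '156,161,155', '160,164,160', '160,162,156', '156,161,155', '156,159,152', '117,116,109', '107,83,51', '108,84,51', '109,84,51', '112,89,67', '115,98,78']
1 ['161,164,158', '161,165,159', '160,163,158', '161,164,159', '174,179,174', '179,178,171', '192,180,167', '149,120,76', '138,108,68', '157,123,78', '155,122,74', '152,119,80', '158,128,81']
2 ['154,157,153', '158,162,158', '152,156,151', '158,161,158', '140,142,139', '101,101,95', '95,64,10', '115,94,67', '116,98,71', '119,97,70', '119,97,72', '118,97,70', '116,96,69']
3 ['158,160,156', '158,160,154', '154,157,153', '157,159,157', '155,158,152', '153,157,152', '149,149,146', '105,103,102', '104,101,100', '102,99,97', '108,103,100', '106,105,101', '110,103,101']
G pred lid [[271.0, 131.0], [268.0, 254.0], [191.0, 254.0], [196.0, 130.0]]
 rgb/hsv at centre [153 158 154] [ 66   8 158]
0 ['160,162,159', '159,161,156', '164,165,162', '162,164,161', '160,163,159', '152,155,149', '115,115,111', '41,56,43', '108,84,55', '137,107,69', '141,112,72', '139,111,68', '140,112,69']
1 ['162,165,160', '160,162,157', '159,162,158', '159,163,159', '166,168,163', '165,168,163', '177,176,169', '175,152,129', '150,119,74', '159,128,80', '156,121,76', '150,118,74', '155,123,80']
2 ['157,160,156', '151,154,150', '152,155,149', '157,158,154', '148,150,148', '148,152,148', '120,100,75', '129,101,65', '127,102,63', '130,103,63', '132,103,65', '130,105,70', '131,104,69']
3 ['154,158,152', '153,155,151', '155,159,156', '158,162,158', '156,156,152', '153,159,152', '129,132,127', '109,104,101', '103,100,97', '107,102,100', '105,102,99', '106,103,101', '105,102,101']
```

```bash
cat > rk2.py <<'E'
from fit import *
import sys
def refine(tag,which,rk,verbose=1):
    w=load(tag); im=np.asarray(w['pixels']); g=cv2.GaussianBlur(im[...,2].astype(np.float32),(0,0),1)
    i,h=dict(Y=(3,.056),G=(4,.046))[which]
    def model(p,n=9,t=None):
        P=world(tin(p[0],p[1],h),rk[0],rk[1],p[2]); return proj(w,P)
    p0=np.array([rk[i],rk[i+2],rk[2]])
    for it in range(3):
        P=model(p0); D=[]
        for k in(0,2,3):   # long sides and low end
            a,b=P[k],P[(k+1)%4]; nrm=np.array([(b-a)[1],-(b-a)[0]]); nrm/=np.linalg.norm(nrm)
            if nrm@(a-P.mean(0))<0: nrm=-nrm
            for f in np.linspace(.15,.85,15):
                t=np.arange(-9,9.1,.5); q=a+f*(b-a)+t[:,None]*nrm
                v=cv2.remap(g,q[:,0].astype(np.float32).reshape(1,-1),q[:,1].astype(np.float32).reshape(1,-1),cv2.INTER_LINEAR).ravel()
                lvl=(v[:4].mean()+np.median(v[-6:]))/2; 
                j=np.argmax(v<lvl); D.append((k,f,nrm,t[j]-.25,P[k]+f*(b-a)+(t[j]-.25)*nrm))
        off=lambda k:np.median([d[3] for d in D if d[0]==k])
        med={k:off(k) for k in(0,2,3)}
        D=[d for d in D if abs(d[3]-med[d[0]])<2]
        def f(p):
            P=model(p); return [((P[k]+f_*(P[(k+1)%4]-P[k]))-m)@n for k,f_,n,_,m in D]
        r=least_squares(f,p0,loss='soft_l1'); p0=r.x
    if verbose: print(which,'offs first..last',med,'s,y,yaw',p0.round(4),np.degrees(p0[2]).round(2),'rms',np.sqrt(np.mean(np.square(f(p0)))).round(2))
    T=R.from_euler('z',p0[2]).as_matrix()@R.from_euler('y',-25,degrees=True).as_matrix()
    # note rack position uses its own yaw for the origin offset
    o=world(np.array([[p0[0]*np.cos(.43633),p0[1],.055+p0[0]*np.sin(.43633)]]),rk[0],rk[1],p0[2])[0]
    return o,T
if __name__=='__main__':
    rk=np.load('fit.npz')['rk']; out={}
    for n in 'YG':
        o,T=refine('w6',n,rk); print('origin',o.round(4)); out[n]=o; out[n+'T']=T
    print('Y-G',np.linalg.norm(out['Y']-out['G'])); np.savez('tins.npz',**out)
E
python3 rk2.py
```

```text
Y offs first..last {0: np.float64(-0.75), 2: np.float64(-0.75), 3: np.float64(-0.25)} s,y,yaw [-0.0162  0.0665 -1.9104] -109.46 rms 0.65
origin [ 0.552  -0.2197  0.0482]
G offs first..last {0: np.float64(-0.75), 2: np.float64(-0.75), 3: np.float64(-0.25)} s,y,yaw [-0.0164 -0.0639 -1.9016] -108.95 rms 0.53
origin [ 0.4287 -0.1765  0.0481]
Y-G 0.1305929018459967
```

Request:
{"method": "move_arm", "body": {"plan": [0.8,0.3,-0.5,-0.15,0.05,0,1.56,0.6,-1,-0.28,0.1,0,1.56,0.6,-1.5,-0.412,0.144,0,1.56,0.6,-1.92,-0.412,0.144,0,1.56,0.6,-1.92,-0.412,0.144,0,1.56,0.6,-1.92,-0.412,0.144,0], "grip": 85}}

```text
time_s: 14.1
eef_pos: [0.5738, -0.1611, 0.1864]
eef_rot: [0.126, 0.797, 0.564, -0.176]
wrist_force: [-0.3, -0.3, -0.2]
opening: 0.993
grasp_force: 0.0
```

```bash
python3 st.py; cat > rel.py <<'E'
from h import *
import sys
d=np.load('tins.npz'); n=sys.argv[1]; o=ctrl.get_obs(); T=d[n+'T']; M=R.from_quat(o['eef_rot'][[1,2,3,0]]).as_matrix()
print('q',o['q'].round(2),'TCP in tin frame mm',((o['eef_pos']-d[n])@T*1000).round(1)); print('tool axes in tin frame',(T.T@M).round(3).tolist())
E
python3 rel.py Y
```

```text
14.1 [ 0.5738 -0.1611  0.1864] [179.87  24.95  70.6 ] 0.9933961077741013 [-0.3 -0.3 -0.2] [ 0.16 -0.08 -0.  ]
q [-0.25  0.35  1.56 -0.45  1.3   0.23] TCP in tin frame mm [  1.8   1.  151.7]
tool axes in tin frame [[-1.0, -0.001, -0.001], [-0.001, 1.0, 0.003], [0.001, 0.003, -1.0]]
```

Request:
{"method": "move_arm", "body": {"plan": [-0.09,-0.25,-0.6,0,0,0,-0.18,-0.5,-1.2,0,0,0,-0.26,-0.76,-1.8,0,0,0,-0.32,-0.92,-2.2,0,0,0,-0.35,-1.01,-2.39,0,0,0,-0.35,-1.01,-2.39,0,0,0,-0.35,-1.01,-2.39,0,0,0]}}

```text
time_s: 14.98
eef_pos: [0.557, -0.2106, 0.0669]
eef_rot: [0.126, 0.796, 0.565, -0.176]
wrist_force: [0.2, 0.2, 1.0]
opening: 0.997
grasp_force: 0.0
```

```bash
python3 st.py;python3 rel.py Y
```

```text
14.975 [ 0.557  -0.2106  0.0669] [179.84  25.    70.67] 0.9972819239369527 [0.2 0.2 1. ] [ 0.19 -0.07  0.01]
q [-0.33  0.48  1.65 -0.5   1.07  0.26] TCP in tin frame mm [-1.4  1.7 21.3]
tool axes in tin frame [[-1.0, -0.002, 0.0], [-0.002, 1.0, 0.004], [-0.0, 0.004, -1.0]]
```

Good. I'll grip, then lift along the tin's normal.

Request:
{"method": "move_arm", "body": {"plan": [0,0,0,0,0,0,0,0,0,0,0,0,0,0,0,0,0,0,0,0,0,0,0,0,0,0,0,0,0,0], "grip": 50}}

```text
time_s: 15.6
eef_pos: [0.5568, -0.2099, 0.0663]
eef_rot: [0.126, 0.796, 0.565, -0.176]
wrist_force: [0.6, 2.6, 6.2]
opening: 0.695
grasp_force: 66.2
```

```bash
python3 st.py;python3 rel.py Y
```

```text
15.6 [ 0.5568 -0.2099  0.0663] [179.91  25.    70.74] 0.6946041900970839 [0.6 2.6 6.2] [ 0.32  0.19 -0.14]
q [-0.33  0.49  1.65 -0.5   1.07  0.26] TCP in tin frame mm [-2.1  1.3 21. ]
tool axes in tin frame [[-1.0, -0.003, 0.0], [-0.003, 1.0, 0.003], [-0.0, 0.003, -1.0]]
```

Request:
{"method": "move_arm", "body": {"plan": [0.06,0.16,0.36,0,0,0,0.11,0.32,0.72,0,0,0,0.17,0.48,1.1,0,0,0,0.22,0.64,1.6,0,0,0,0.22,0.64,2.6,0,0,0,0,1.2,3.5,0.15,-0.05,0,-0.3,2,3.8,0.3,-0.1,0,-0.5,3,3.8,0.412,-0.144,0,-0.5,3,3.8,0.412,-0.144,0]}}

```text
time_s: 16.73
eef_pos: [0.5302, -0.0583, 0.2571]
eef_rot: [0.0, 0.815, 0.58, 0.001]
wrist_force: [0.3, -0.0, -2.4]
opening: 0.694
grasp_force: 65.9
```

```bash
python3 st.py
```

```text
16.725 [ 0.5302 -0.0583  0.2571] [ 1.799e+02 -9.000e-02  7.085e+01] 0.6938455452575399 [ 0.3 -0.  -2.4] [-0.07 -0.03  0.04]
```

Request:
{"method": "move_arm", "body": {"plan": [-0.24,3.35,0,0,0,1.828,-0.24,3.35,0,0,0,1.828,-0.24,3.35,0,0,0,1.828,-0.24,3.35,0,0,0,1.828,-0.24,3.35,0,0,0,1.828,-0.24,3.35,0,0,0,1.828,-0.24,3.35,0,0,0,1.828,-0.24,3.35,-0.5,0,0,1.828,-0.24,3.35,-1,0,0,1.828,-0.24,3.35,-1,0,0,1.828]}}

```text
time_s: 17.98
eef_pos: [0.5175, 0.1072, 0.2031]
eef_rot: [-0.002, 0.036, 0.999, -0.001]
wrist_force: [-0.5, -0.7, -2.7]
opening: 0.693
grasp_force: 65.8
```

Request:
{"method": "move_arm", "body": {"plan": [0,0,0,0,0,0,0,0,0,0,0,0,0,0,0,0,0,0]}}

```text
time_s: 18.35
eef_pos: [0.5193, 0.1073, 0.2058]
eef_rot: [0.0, 0.04, 0.999, -0.0]
wrist_force: [0.2, -0.8, -3.4]
opening: 0.692
grasp_force: 65.8
```

```bash
python3 st.py; cat > lid.py <<'E'
from h import *
import sys
# measure held/placed lid: args tag, z of lid, [load]
def sub(p,a,b,sgn):
    a=max(int(a),2);b=int(b); d=np.gradient(cv2.GaussianBlur(p.reshape(1,-1),(0,0),1).ravel())[a:b]*sgn; i=int(np.argmax(d)); s=d[i]
    if 0<i<len(d)-1: i=i+(d[i-1]-d[i+1])/(2*(d[i-1]-2*d[i]+d[i+1]))
    return a+i,s
def lid(tag,z,ctr=(.5192,.1079),yaw=-.0757,chan=0,win=14):
    w=load(tag); g=np.asarray(w['pixels'])[...,chan].astype(float)
    C,S=np.cos(yaw),np.sin(yaw); W=lambda a,b:np.array([ctr[0]+C*a-S*b,ctr[1]+S*a+C*b,z])
    n=proj(w,[W(-.05,0)])[0]; print('pred near edge px',n.round(1),'profile',[int(x) for x in g[int(n[1])-14:int(n[1])+14,int(n[0])-20:int(n[0])+20].mean(1)])
    v,s=sub(g[:,int(n[0])-20:int(n[0])+20].mean(1),n[1]-win,n[1]+win,1); A=ray(w,n[0],v,z); r=[]
    for a in(-.035,-.01):
        l,rr=proj(w,[W(a,-.03),W(a,.03)]); l,rr=sorted([l,rr],key=lambda q:q[0]); vv=int((l[1]+rr[1])/2); row=g[vv-4:vv+5].mean(0)
        ul,s1=sub(row,l[0]-win,l[0]+win,1);ur,s2=sub(row,rr[0]-win,rr[0]+win,-1); a_,b_=ray(w,ul,vv,z),ray(w,ur,vv,z); r.append((a_+b_)/2); print('row',vv,'u',ul,ur,'pred',l[0],rr[0],'grad',s1,s2,'mid',r[-1],'width',np.linalg.norm(a_-b_))
    y=np.arctan2(r[1][1]-r[0][1],r[1][0]-r[0][0]); print('near edge v',v,s,A); x=A[0]+.05*C
    yc=r[0][1]+(x-r[0][0])*np.tan(yaw); print('centre est',x.round(4),yc.round(4),'yaw',np.degrees(y))
if __name__=='__main__':
    if len(sys.argv)<4: snap('wrist',sys.argv[1])
    lid(sys.argv[1],float(sys.argv[2]))
E
python3 lid.py w4 .197 x; python3 lid.py w5 .122 x;  python3 - <<'E'
from lid import *
z=ctrl.get_obs()['eef_pos'][2]-.021+.056; snap('wrist','w7'); print('z',z); lid('w7',z)
E
```

```text
18.35 [0.5193 0.1073 0.2058] [-1.7999e+02  5.0000e-02  1.7541e+02] 0.6918134580144775 [ 0.2 -0.8 -3.4] [-0.04 -0.02  0.  ]
pred near edge px [313.1 199.1] profile [141, 140, 140, 138, 146, 169, 147, 86, 33, 20, 22, 26, 58, 103, 122, 128, 134, 138, 145, 153, 161, 169, 177, 184, 189, 192, 192, 194]
row 251 u 211.50528348106056 419.3513035786029 pred 205.72484076591826 420.5667869845214 grad 21.174718231274653 13.139264089741388 mid [0.4841163  0.11119852 0.197     ] width 0.05801242941015459
row 331 u 217.6020553901487 413.6964766523839 pred 212.1279403779232 414.3641324863793 grad 44.97429451385129 29.36065673919292 mid [0.50914996 0.10937554 0.197     ] width 0.0581595830478189
near edge v 197.3491536053058 28.131903743034332 [0.46887363 0.11171759 0.197     ]
centre est 0.5187 0.1086 yaw -4.164981685683876
pred near edge px [319.  186.5] profile [177, 179, 181, 186, 178, 136, 131, 142, 145, 144, 144, 148, 144, 91, 55, 103, 135, 155, 175, 190, 198, 200, 203, 205, 205, 206, 206, 205]
row 207 u 276.98541476179724 359.74642986199353 pred 276.08435317688674 361.8715285410206 grad 19.0957
[... 452 characters left out ...]
ar edge px [317.  209.4] profile [135, 130, 131, 154, 176, 152, 127, 127, 134, 140, 136, 120, 115, 121, 125, 129, 134, 141, 148, 155, 162, 169, 175, 181, 183, 184, 185, 187]
row 263 u 205.3528562189023 431.8461012981349 pred 206.52517216949474 427.95972090065425 grad 7.159145755226689 11.781831407864871 mid [0.48424411 0.11092788 0.24078516] width 0.061356636566854174
row 344 u 210.84653076681005 420.4204106353771 pred 213.44019727143507 421.5088677161208 grad 47.38979247713875 28.163470805241975 mid [0.50902101 0.10814734 0.24078516] width 0.06040993345814849
near edge v 197.54777883682067 10.145249443558825 [0.46622047 0.1119272  0.24078516]
centre est 0.5161 0.1085 yaw -6.4031067802517985
```

```bash
python3 - <<'E'
from lid import *
lid('w4',.197,chan=2); print(); lid('w7',.2408,chan=2)
w=load('w7'); p=np.asarray(w['pixels'])
print([tuple(int(k) for k in x) for x in p[190:225:2,316]])
print([tuple(int(k) for k in x) for x in p[344,200:222:2]],[tuple(int(k) for k in x) for x in p[344,408:434:2]])
E
```

```text
pred near edge px [313.1 199.1] profile [124, 123, 123, 121, 127, 150, 141, 99, 69, 66, 69, 73, 84, 106, 120, 126, 132, 136, 143, 152, 159, 167, 175, 182, 187, 190, 191, 192]
row 251 u 211.05523286765106 420.19796156132566 pred 205.72484076591826 420.5667869845214 grad 44.63750018952701 26.44902442621792 mid [0.48412044 0.11125367 0.197     ] width 0.05837433482019648
row 331 u 217.61227709757478 413.69243845058685 pred 212.1279403779232 414.3641324863793 grad 44.547172143982635 29.102413311189874 mid [0.50915003 0.10937646 0.197     ] width 0.05815535333898051
near edge v 197.7132012038175 14.49626558279121 [0.46897283 0.11170994 0.197     ]
centre est 0.5188 0.1086 yaw -4.289150493695157

pred near edge px [317.  209.4] profile [118, 114, 116, 134, 138, 93, 34, 6, 7, 14, 52, 97, 115, 121, 124, 127, 133, 139, 146, 154, 160, 167, 174, 179, 182, 183, 184, 185]
row 263 u 205.06942572288276 427.23447661115983 pred 206.5117937783993 427.9733881151775 grad 9.215982468614072 25.257867710686405 mid [0.4841861  0.11026759 0.2408    ] width 0.060176421335731436
row 344 u 210.8531178636818 420
[... 266 characters left out ...]
0.1077 yaw -4.884914119652452
[(137, 128, 120), (134, 125, 117), (137, 128, 119), (132, 126, 116), (155, 144, 133), (151, 124, 91), (125, 86, 3), (141, 96, 16), (120, 111, 98), (127, 129, 126), (131, 133, 129), (143, 144, 141), (157, 159, 155), (170, 174, 167), (186, 188, 183), (188, 193, 186), (189, 194, 188), (193, 196, 191)]
[(91, 93, 96), (90, 93, 94), (91, 94, 92), (55, 54, 55), (20, 17, 18), (52, 51, 51), (173, 179, 174), (197, 198, 193), (197, 201, 195), (200, 199, 197), (197, 200, 194)] [(190, 193, 186), (193, 198, 193), (183, 187, 181), (165, 168, 162), (151, 155, 151), (136, 140, 135), (93, 96, 94), (26, 21, 21), (13, 15, 16), (76, 80, 80), (89, 90, 94), (92, 94, 96), (92, 94, 95)]
```

```bash
python3 - <<'E'
from lid import *
lid('w7',.2448,chan=2)
E
```

```text
pred near edge px [317.1 213.1] profile [138, 93, 34, 6, 7, 14, 52, 97, 115, 121, 124, 127, 133, 139, 146, 154, 160, 167, 174, 179, 182, 183, 184, 185, 186, 187, 188, 189]
row 268 u 205.46783254548154 426.8385024239829 pred 202.78276632180618 431.78303950766383 grad 8.66160015762128 26.059037695824067 mid [0.48407103 0.11027688 0.2448    ] width 0.057969083851329935
row 352 u 211.69044772279236 419.70364990238954 pred 210.15226973692393 424.8871410443405 grad 30.85724296819883 28.239554115450943 mid [0.50912134 0.10816168 0.2448    ] width 0.05811224852277514
near edge v 205.23138436274576 30.362573442749948 [0.4673216  0.11184047 0.2448    ]
centre est 0.5172 0.1078 yaw -4.826498976863236
```

Request:
{"method": "move_arm", "body": {"plan": [0.04,0.01,-0.4,0,0,0.006,0.04,0.01,-0.8,0,0,0.006,0.04,0.01,-1.05,0,0,0.006,0.04,0.01,-1.15,0,0,0.006,0.04,0.01,-1.15,0,0,0.006,0.04,0.01,-1.15,0,0,0.006]}}

```text
time_s: 19.15
eef_pos: [0.5216, 0.1078, 0.1486]
eef_rot: [0.001, 0.036, 0.999, 0.0]
wrist_force: [0.1, 0.3, -2.4]
opening: 0.695
grasp_force: 65.9
```

```bash
python3 st.py; python3 - <<'E'
from lid import *
z=ctrl.get_obs()['eef_pos'][2]-.017+.056; snap('wrist','w8'); print('z',z); lid('w8',z,chan=2)
E
```

```text
19.15 [0.5216 0.1078 0.1486] [1.8000e+02 8.0000e-02 1.7583e+02] 0.6947926100089061 [ 0.1  0.3 -2.4] [ 0.01 -0.04  0.02]
z 0.18759851315242915
pred near edge px [315.9 204.6] profile [120, 120, 120, 120, 121, 121, 119, 122, 136, 140, 93, 34, 5, 5, 15, 54, 98, 116, 123, 127, 129, 136, 142, 149, 156, 163, 170, 177]
row 260 u 203.6415071789658 427.556533015434 pred 200.48407886240858 430.8842341692416 grad 43.08388917522141 25.322900553490108 mid [0.4840441  0.11053469 0.18759851] width 0.05827108567117841
row 345 u 210.99006685112934 420.3055135186444 pred 207.40653812402377 423.349939576612 grad 44.07238311806662 29.036639814248225 mid [0.50912724 0.10873045 0.18759851] width 0.058142556345640244
near edge v 205.2089817226199 30.88179281112818 [0.46949508 0.11167041 0.18759851]
centre est 0.5194 0.1079 yaw -4.114229310294613
```

Request:
{"method": "move_arm", "body": {"plan": [0,0,-0.08,0,0,-0.004,0,0,-0.13,0,0,-0.004,0,0,-0.16,0,0,-0.004,0,0,-0.18,0,0,-0.004,0,0,-0.18,0,0,-0.004]}}

```text
time_s: 19.82
eef_pos: [0.521, 0.1078, 0.1392]
eef_rot: [0.0, 0.038, 0.999, 0.0]
wrist_force: [-2.8, -1.0, 2.4]
opening: 0.694
grasp_force: 66.4
```

```bash
python3 st.py
```

```text
19.825 [0.521  0.1078 0.1392] [1.800e+02 1.000e-02 1.756e+02] 0.694311130244872 [-2.8 -1.   2.4] [0.07 0.41 0.07]
```

Request:
{"method": "move_arm", "body": {"plan": [0,0,0,0,0,0,0,0,0,0,0,0,0,0,0,0,0,0,0,0,0.5,0,0,0,0,0,1.4,0,0,0,0,0,2.2,0,0,0,-0.6,0,3,0,0,0,-0.6,0,3,0,0,0,-0.6,0,3,0,0,0], "grip": 85}}

```text
time_s: 20.95
eef_pos: [0.4909, 0.1078, 0.2884]
eef_rot: [0.0, 0.038, 0.999, -0.0]
wrist_force: [0.1, 0.3, 0.3]
opening: 0.992
grasp_force: 0.0
```

```bash
python3 st.py; python3 - <<'E'
from lid import *
snap('wrist','w9'); lid('w9',.178,chan=2)
lid('w5',.122,chan=2)
E
```

```text
20.95 [0.4909 0.1078 0.2884] [-180.     0.   175.6] 0.9916937456987732 [0.1 0.3 0.3] [ 0.02  0.02 -0.03]
pred near edge px [319.5 198.7] profile [128, 153, 175, 183, 152, 127, 123, 125, 125, 125, 126, 124, 110, 63, 46, 102, 131, 145, 161, 178, 189, 192, 195, 197, 199, 200, 200, 200]
row 222 u 271.1891716748431 367.5929164800557 pred 270.66250926547264 368.2405629848727 grad 44.46880149417714 29.29937644991535 mid [0.48386715 0.11054203 0.178     ] width 0.05924909540106647
row 260 u 272.39684675173004 365.992746376987 pred 271.9206689279315 366.8193182103912 grad 42.65293297178461 29.971173014932607 mid [0.50865334 0.10858809 0.178     ] width 0.059139446550258434
near edge v 199.4164489165759 25.755292895380563 [0.46976785 0.11165007 0.178     ]
centre est 0.5196 0.1078 yaw -4.507411917966771
pred near edge px [319.  186.5] profile [82, 83, 84, 85, 84, 90, 116, 126, 127, 127, 127, 130, 132, 98, 79, 108, 133, 153, 173, 188, 196, 198, 201, 203, 204, 204, 204, 204]
row 207 u 276.48742867751696 361.092615572538 pred 276.08435317688674 361.8715285410206 grad 43.898218797206745 31.177312260641386 mid [0.48372922 0.11045791 0.122     ] width 0.05914032346369685
row 241 u 277.3909187316501 360.0532115768871 pred 277.06221801038004 360.7716285077316 grad 44.84741229067822 32.09107874254091 mid [0.50860807 0.10856261 0.122     ] width 0.05921441306231
near edge v 188.2271094583478 21.564473245401587 [0.47051127 0.11159488 0.122     ]
centre est 0.5204 0.1077 yaw -4.356428357622606
```

Request:
{"method": "move_arm", "body": {"plan": [-0.83,-4.42,0,0,0,-1.829,-0.83,-4.42,0,0,0,-1.829,-0.83,-4.42,0,0,0,-1.829,-0.83,-4.42,0,0,0,-1.829,-0.83,-4.42,0,0,0,-1.829,-0.83,-4.42,0,0,0,-1.829,-0.83,-4.42,0,0,0,-1.829,-0.83,-4.42,0,0,0,-1.829,-0.83,-4.42,-0.56,0,0,-1.829,-0.83,-4.42,-0.56,0,0,-1.829]}}

```text
time_s: 22.25
eef_pos: [0.4478, -0.1124, 0.2568]
eef_rot: [-0.003, 0.817, 0.577, -0.002]
wrist_force: [-1.0, -0.3, -1.0]
opening: 0.994
grasp_force: 0.0
```

Request:
{"method": "move_arm", "body": {"plan": [0,0,0,-0.15,0.05,0,0,0,-0.5,-0.28,0.1,0,0,0,-1.1,-0.412,0.144,0,0,0,-1.59,-0.412,0.144,0,0,0,-1.59,-0.412,0.144,0,0,0,-1.59,-0.412,0.144,0]}}

```text
time_s: 23.0
eef_pos: [0.4497, -0.1136, 0.1815]
eef_rot: [0.125, 0.796, 0.565, -0.177]
wrist_force: [0.6, -0.2, 0.9]
opening: 0.998
grasp_force: 0.0
```

```bash
python3 st.py; python3 rel.py G
```

```text
23.0 [ 0.4497 -0.1136  0.1815] [-179.95   25.01   70.8 ] 0.9975393410953501 [ 0.6 -0.2  0.9] [ 0.17 -0.11 -0.  ]
q [-0.21  0.09  1.88 -0.46  1.26  0.28] TCP in tin frame mm [ -3.8  -0.6 149. ]
tool axes in tin frame [[-1.0, 0.004, 0.0], [0.004, 1.0, -0.003], [-0.0, -0.003, -1.0]]
```

Request:
{"method": "move_arm", "body": {"plan": [-0.09,-0.26,-0.6,0,0,0,-0.18,-0.53,-1.2,0,0,0,-0.27,-0.79,-1.8,0,0,0,-0.33,-0.95,-2.15,0,0,0,-0.36,-1.03,-2.34,0,0,0,-0.36,-1.03,-2.34,0,0,0,-0.36,-1.03,-2.34,0,0,0]}}

```text
time_s: 23.88
eef_pos: [0.4325, -0.1649, 0.0654]
eef_rot: [0.126, 0.796, 0.565, -0.176]
wrist_force: [0.9, 0.0, 0.5]
opening: 0.993
grasp_force: 0.0
```

```bash
python3 st.py; python3 rel.py G
```

```text
23.875 [ 0.4325 -0.1649  0.0654] [179.9   25.01  70.76] 0.9931362850149261 [0.9 0.  0.5] [ 0.19 -0.03  0.01]
q [-0.33  0.25  1.98 -0.53  0.98  0.32] TCP in tin frame mm [-3.7 -0.2 20.8]
tool axes in tin frame [[-1.0, 0.005, 0.0], [0.005, 1.0, -0.0], [-0.0, -0.0, -1.0]]
```

Close on it, then lift and untilt.

Request:
{"method": "move_arm", "body": {"plan": [0,0,0,0,0,0,0,0,0,0,0,0,0,0,0,0,0,0,0,0,0,0,0,0,0,0,0,0,0,0], "grip": 50}}

```text
time_s: 24.5
eef_pos: [0.4325, -0.1646, 0.0653]
eef_rot: [0.126, 0.796, 0.566, -0.176]
wrist_force: [1.1, 3.3, 5.8]
opening: 0.691
grasp_force: 65.3
```

Request:
{"method": "move_arm", "body": {"plan": [0.06,0.16,0.36,0,0,0,0.11,0.32,0.72,0,0,0,0.17,0.48,1.1,0,0,0,0.22,0.64,1.6,0,0,0,0.22,0.64,2.6,0,0,0,0.3,1,3.6,0.15,-0.05,0,0.6,1.5,4.3,0.3,-0.1,0,1,2.2,4.5,0.412,-0.144,0,1,2.2,4.5,0.412,-0.144,0]}}

```text
time_s: 25.62
eef_pos: [0.4819, -0.0546, 0.2902]
eef_rot: [0.001, 0.815, 0.579, 0.001]
wrist_force: [-0.7, -1.5, -4.2]
opening: 0.689
grasp_force: 66.0
```

```bash
python3 st.py
```

```text
25.625 [ 0.4819 -0.0546  0.2902] [ 1.799e+02 -3.000e-02  7.081e+01] 0.6890908664113005 [-0.7 -1.5 -4.2] [-0.06  0.03  0.03]
```

Request:
{"method": "move_arm", "body": {"plan": [0.77,3.25,0,0,0,1.829,0.77,3.25,0,0,0,1.829,0.77,3.25,0,0,0,1.829,0.77,3.25,0,0,0,1.829,0.77,3.25,0,0,0,1.829,0.77,3.25,0,0,0,1.829,0.77,3.25,0,0,0,1.829,0.77,3.25,-0.3,0,0,1.829,0.77,3.25,-0.7,0,0,1.829,0.77,3.25,-0.7,0,0,1.829]}}

```text
time_s: 26.88
eef_pos: [0.5175, 0.1073, 0.2505]
eef_rot: [-0.004, 0.035, 0.999, -0.001]
wrist_force: [0.1, -0.3, -3.1]
opening: 0.687
grasp_force: 65.9
```

Request:
{"method": "move_arm", "body": {"plan": [0,0,0,0,0,0,0,0,0,0,0,0,0,0,0,0,0,0]}}

```text
time_s: 27.25
eef_pos: [0.5199, 0.1077, 0.2543]
eef_rot: [0.0, 0.039, 0.999, -0.0]
wrist_force: [0.3, 0.4, -2.9]
opening: 0.692
grasp_force: 65.9
```

```bash
python3 st.py; python3 - <<'E'
from lid import *
z0=ctrl.get_obs()['eef_pos'][2]; snap('wrist','w10')
for k in(.015,.017,.019): print('z',z0-k+.046,k); lid('w10',z0-k+.046,chan=2)
print([tuple(int(k) for k in x) for x in np.asarray(load('w10')['pixels'])[190:235:3,316]])
E
```

```text
27.25 [0.5199 0.1077 0.2543] [-179.98    0.    175.52] 0.6920455357379969 [ 0.3  0.4 -2.9] [-0.04 -0.01 -0.01]
z 0.28529255748939014 0.015
pred near edge px [315.6 203.5] profile [146, 123, 121, 123, 123, 122, 121, 121, 121, 117, 132, 157, 117, 65, 53, 62, 87, 110, 121, 127, 131, 136, 143, 151, 159, 166, 174, 181]
row 256 u 213.82401079969443 416.3956528397952 pred 208.40287854336657 423.0557746347191 grad 9.42335213533984 10.199752800699486 mid [0.48426981 0.11037984 0.28529256] width 0.05662063883241379
row 335 u 219.2858711380568 411.96147872766767 pred 214.83563816131527 416.93660143627886 grad 41.133108293860275 30.229989984784375 mid [0.5090929  0.10859212 0.28529256] width 0.05718432584798628
near edge v 205.2419109751906 18.00398216756772 [0.46980841 0.11164517 0.28529256]
centre est 0.5197 0.1077 yaw -4.119232805349959
z 0.28329255748939014 0.017
pred near edge px [315.6 201.9] profile [198, 185, 146, 123, 121, 123, 123, 122, 121, 121, 121, 117, 132, 157, 117, 65, 53, 62, 87, 110, 121, 127, 131, 136, 143, 151, 159, 166]
row 253 u 213.6097717208344 417.96503550442145 pred 210
[... 744 characters left out ...]
 419.74987897902065 grad 9.23496604333468 17.161548160935205 mid [0.48419269 0.11061956 0.28129256] width 0.05912663253264
row 328 u 218.70716017220408 412.5556205247755 pred 217.79193082363588 413.99701393456803 grad 46.1145077394097 28.317662603791746 mid [0.50899963 0.10859631 0.28129256] width 0.05924920871021713
near edge v 205.2419109751906 18.00398216756772 [0.4707256  0.11157379 0.28129256]
centre est 0.5206 0.1079 yaw -4.662731692329844
[(142, 134, 126), (141, 133, 123), (141, 131, 123), (150, 141, 132), (65, 85, 65), (88, 101, 91), (127, 130, 129), (144, 146, 144), (169, 172, 167), (187, 192, 188), (193, 197, 193), (201, 204, 200), (203, 208, 201), (204, 208, 201), (204, 207, 202)]
```

Request:
{"method": "move_arm", "body": {"plan": [0,0,-0.4,0,0,0,0,0,-0.75,0,0,0,0,0,-0.95,0,0,0,0,0,-1.02,0,0,0,0,0,-1.02,0,0,0,0,0,-1.02,0,0,0]}}

```text
time_s: 28.05
eef_pos: [0.5204, 0.1078, 0.204]
eef_rot: [0.001, 0.038, 0.999, 0.0]
wrist_force: [0.3, -0.5, -3.8]
opening: 0.694
grasp_force: 66.1
```

```bash
python3 st.py; python3 - <<'E'
from lid import *
z0=ctrl.get_obs()['eef_pos'][2]; snap('wrist','w11'); lid('w11',z0-.017+.046,chan=2)
E
```

```text
28.05 [0.5204 0.1078 0.204 ] [1.800e+02 7.000e-02 1.756e+02] 0.6940662197048191 [ 0.3 -0.5 -3.8] [-0.04  0.02  0.04]
pred near edge px [315.5 200.4] profile [202, 202, 186, 148, 124, 123, 124, 124, 123, 123, 123, 123, 118, 134, 161, 122, 66, 54, 65, 91, 112, 123, 128, 132, 138, 145, 153, 161]
row 252 u 213.60461800806783 418.63894608972515 pred 209.68395695493206 421.34517759867117 grad 14.409156344894654 25.75279409291983 mid [0.48424229 0.11072492 0.23299243] width 0.05811119319391203
row 330 u 218.95917014335018 412.34069650598747 pred 215.86695949223292 415.27166095023597 grad 50.35095572217806 29.645015911848134 mid [0.5089948  0.10869916 0.23299243] width 0.05815577135308265
near edge v 205.18758098150016 18.09571507093535 [0.47068995 0.11157829 0.23299243]
centre est 0.5205 0.108 yaw -4.678695167470868
```

Request:
{"method": "move_arm", "body": {"plan": [0,0,-0.07,0,0,0.003,0,0,-0.12,0,0,0.003,0,0,-0.15,0,0,0.003,0,0,-0.17,0,0,0.003,0,0,-0.18,0,0,0.003,0,0,-0.18,0,0,0.003]}}

```text
time_s: 28.85
eef_pos: [0.5202, 0.1079, 0.1951]
eef_rot: [0.0, 0.037, 0.999, 0.0]
wrist_force: [-3.8, 0.2, 5.3]
opening: 0.696
grasp_force: 66.9
```

```bash
python3 st.py
```

```text
28.85 [0.5202 0.1079 0.1951] [1.7999e+02 4.0000e-02 1.7578e+02] 0.6957838345550584 [-3.8  0.2  5.3] [0.2  0.63 0.05]
```

In contact. Release and rise.

Request:
{"method": "move_arm", "body": {"plan": [0,0,0,0,0,0,0,0,0,0,0,0,0,0,0,0,0,0,0,0,0.5,0,0,0,0,0,1.2,0,0,0,0,0,2,0,0,0,-0.6,0,2.6,0,0,0,-0.6,0,2.6,0,0,0,-0.6,0,2.6,0,0,0], "grip": 85}}

```text
time_s: 29.98
eef_pos: [0.49, 0.1078, 0.3235]
eef_rot: [-0.0, 0.037, 0.999, -0.0]
wrist_force: [0.3, -0.4, -0.1]
opening: 0.998
grasp_force: 0.0
```

```bash
python3 st.py; python3 - <<'E'
from lid import *
w=snap('wrist','w12'); lid('w12',.224,chan=2)
p=np.asarray(w['pixels']).astype(int); red=(p[...,0]>90)&(p[...,1]<60)&(p[...,2]<60)
# bar orientation: fit as in fit4
from fit import world
from scipy.optimize import minimize
n,l,s,_=cv2.connectedComponentsWithStats(red.astype(np.uint8)); e=proj(w,[[.5278,.2127,.109]])[0]; print('bar exp px',e)
k=max(range(1,n),key=lambda i:s[i,4]); ob=np.argwhere(l==k)[:,::-1].astype(float); print(len(ob),ob.mean(0),ob.min(0),ob.max(0))
box=np.array([[i*.024,j*.007,.109+q*.015] for i in(-1,1) for j in(-1,1) for q in(-1,1)])
mom=lambda a:np.r_[a.mean(0),np.cov(a.T)[[0,0,1],[0,1,1]]/20]
def sil(p):
    P=proj(w,world(box,*p)); h=cv2.convexHull(np.round(P*16).astype(np.int32)); m=np.zeros((480,640),np.uint8); cv2.fillConvexPoly(m,h,1,shift=4); return np.argwhere(m)[:,::-1].astype(float)
r=minimize(lambda p:np.sum((mom(sil(p))-mom(ob))**2),[.5278,.2127,-.07],method='Nelder-Mead',options=dict(initial_simplex=[[.5278,.2127,-.07],[.533,.2127,-.07],[.5278,.218,-.07],[.5278,.2127,.03]])); print('bar',r.x,r.fun)
E
```

```text
29.975 [0.49   0.1078 0.3235] [-1.8000e+02 -2.0000e-02  1.7577e+02] 0.9981776432661559 [ 0.3 -0.4 -0.1] [-0.01  0.03 -0.01]
pred near edge px [319.9 204.2] profile [105, 135, 155, 174, 186, 193, 187, 155, 128, 123, 124, 123, 128, 138, 103, 70, 91, 118, 133, 148, 164, 180, 188, 191, 194, 196, 198, 198]
row 229 u 269.245192024998 369.3093929461236 pred 269.0363426820778 370.500055174066 grad 45.07409568115317 28.811395605678513 mid [0.4842424  0.11025732 0.224     ] width 0.059169335429603266
row 268 u 270.55256386167537 367.8235873618556 pred 270.26673142670427 368.8400897902065 grad 43.28402318318892 29.58951393852276 mid [0.50886966 0.10845613 0.224     ] width 0.05918358363444214
near edge v 190.92172938932083 24.784082077383694 [0.46152192 0.11223272 0.224     ]
centre est 0.5114 0.1082 yaw -4.183070760627542
bar exp px [438.95376595 232.04481596]
3246 [373.99476278  40.45317314] [346.   0.] [401.  79.]
bar [0.37192494 0.15993557 2.61562081] 33.687256084551336<stdin>:10: RuntimeWarning: Mean of empty slice.
  ret = um.true_divide(
  avg = a.mean(axis, **keepdims_kw)
<stdin>:10: RuntimeWarning: Degrees of freedom <= 0 for slice
  c *= np.true_divide(1, fact)
  c *= np.true_divide(1, fact)
```

The column is flush to within about 1 mm; the edge finder picked the label in the last frame, but the profile puts the real lid edge at v≈206. The bar check matched the mug's coffee instead, so I'll redo it on the right blob and then hand in.

```bash
python3 - <<'E'
from fit import *
from scipy.optimize import minimize
w=load('w12'); p=np.asarray(w['pixels']).astype(int); red=(p[...,0]>90)&(p[...,1]<60)&(p[...,2]<60); red[:120]=0
n,l,s,_=cv2.connectedComponentsWithStats(red.astype(np.uint8)); k=max(range(1,n),key=lambda i:s[i,4]); ob=np.argwhere(l==k)[:,::-1].astype(float); print(len(ob),ob.mean(0))
box=np.array([[i*.024,j*.007,.109+q*.015] for i in(-1,1) for j in(-1,1) for q in(-1,1)])
mom=lambda a:np.r_[a.mean(0),np.cov(a.T)[[0,0,1],[0,1,1]]/20]
def sil(p):
    P=proj(w,world(box,*p)); h=cv2.convexHull(np.round(P*16).astype(np.int32)); m=np.zeros((480,640),np.uint8); cv2.fillConvexPoly(m,h,1,shift=4); return np.argwhere(m)[:,::-1].astype(float)
a=[.5278,.2127,-.07]; r=minimize(lambda p:np.sum((mom(sil(p))-mom(ob))**2),a,method='Nelder-Mead',options=dict(initial_simplex=[a,[.533,.2127,-.07],[.5278,.218,-.07],[.5278,.2127,.03]])); print('bar',r.x,r.fun)
if abs(r.x[2]+.076)<.05: print('hand in',ctrl.hand_in())
E
```

```text
1033 [440.94772507 231.39012585]
bar [ 0.52731442  0.21378406 -0.05650463] 3.4286848112506645
the job is handed in; nothing more can be done
hand in None
```

I levelled the plate first, then built the column of blue, yellow and green tins on the cork (faces flush to about 1 mm by camera measurement). I let go of every tin, kept clear of the mug, jar, mill and shaker, and handed the job in at about 30 s; the verdict was not shown to me.

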